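# Gang-load and cam-clamp blanks in a grinding fixture

### The job

Swing the cam lever of the fixture fully open, then stand every brass-topped blank on the fixture's entry plate and slide it into the slot, the long side of its foot across the slot, until all of them are wholly under the two lips. Then close the cam lever just until the dial needle stands in the green band, never on into the red, and leave the spanner, oil bottle and steel parallel alone.

Things in the scene. Friction and masses are not known exactly. Their poses are not given: they have to be found in the camera images.
- fixture: clamping fixture fixed to the bench: base plate 170 (x) x 335 (y) x 10 mm, its top the slot floor. Origin on the bench on the slot's nominal centre line; the slot runs along y, stop at y = -100 mm, mouth at +95. Two lips over it from y -100 to +95 mm: undersides 27, tops 32 mm above the bench, 46 mm wide opening between them for the brass blocks; blank feet go below them. Room for four blanks.
- slot_mouth (a point): centre of the slot's open mouth on the slot floor (fixture frame 0, 95, 10 mm). Beyond it lies the free entry plate to y = +190 mm, with two low flared guides (up to 24 mm above the bench, y 95 to 127 mm, about 88 mm apart at their outer ends)
- slot_stop (a point): the foot of the stop's face on the slot's centre line, on the slot floor (fixture frame 0, -100, 10 mm); the stop is a block up to 40 mm above the bench
- back_face (a point): mid-length of the face of the sprung back jaw, the slot's -x wall below the lip (aluminium bar 188 mm long): at fixture x -33 to -36 mm, differing from run to run. It yields towards -x by up to 7 mm, at 4 N per mm. The other wall, the blue moving jaw, has its face at x = +35 mm with the lever open; so the open slot is 68 to 71 mm wide for 64 mm feet
- cam_lever (a joint): cam lever angle, rad: 0 fully open, grows anticlockwise seen from above to 2.0. Steel lever 100 mm from pivot to knob; at 0 it points 60 degrees clockwise from the fixture's +x axis. Pushes the moving jaw towards fixture -x by 6.5 mm per rad, up to 13 mm. Stiff by friction (0.35 N m, some 4 N at the knob): stays where left. Starts part closed
- lever_knob (a point): the round black knob at the lever's end, an upright cylinder 22 mm in diameter reaching from 50 to 98 mm above the bench; this point lies on its axis 78 mm above the bench
- lever_pivot (a point): point on the lever's upright pivot axis, 78 mm above the bench, 66.1 mm to +x of the fixture's origin
- needle (a joint): angle of the black needle on the yellow dial, rad, clockwise from its zero mark: 0.3 rad for each mm the back jaw is pushed in. Green band 0.55 to 1.25, red from 1.5 to 2.1. Reads 0 until the jaws have taken up the gap on the blanks
- dial_face (a point): centre of the yellow dial face, 80 mm in diameter, about 69 mm above the bench beyond the stop end of the fixture; face tilted 20 degrees towards the fixture's +x; the zero mark is on its -y side, a green band and a red band drawn on it
- blank1: a T-shaped workpiece blank, all blanks alike: dark steel foot 64 (own x) x 46 (own y) x 12 mm high, and on it a brass block 22 (x) x 34 (y) mm rising to 78 mm above the underside; 0.4 kg. Origin at the centre of the underside, z up. Stands loose on the bench, at any yaw; the same when turned half round. May be absent in a run.
- blank2: a T-shaped workpiece blank, all blanks alike: dark steel foot 64 (own x) x 46 (own y) x 12 mm high, and on it a brass block 22 (x) x 34 (y) mm rising to 78 mm above the underside; 0.4 kg. Origin at the centre of the underside, z up. Stands loose on the bench, at any yaw; the same when turned half round. May be absent in a run.
- blank3: a T-shaped workpiece blank, all blanks alike: dark steel foot 64 (own x) x 46 (own y) x 12 mm high, and on it a brass block 22 (x) x 34 (y) mm rising to 78 mm above the underside; 0.4 kg. Origin at the centre of the underside, z up. Stands loose on the bench, at any yaw; the same when turned half round. May be absent in a run.
- blank4: a T-shaped workpiece blank, all blanks alike: dark steel foot 64 (own x) x 46 (own y) x 12 mm high, and on it a brass block 22 (x) x 34 (y) mm rising to 78 mm above the underside; 0.4 kg. Origin at the centre of the underside, z up. Stands loose on the bench, at any yaw; the same when turned half round. May be absent in a run.
- spanner: steel open-ended spanner 180 mm long lying on the bench; leave alone
- oil: clear plastic oil bottle with red cap, 60 mm in diameter, 130 mm tall; origin at its underside; leave alone
- parallel: ground steel parallel 40 x 150 x 25 mm lying on the bench; leave alone
Not all that is in view belongs to the job. What is shaped like the blank4 but blue, orange or pink is not meant.

How it is judged:
On the way, in this order (a step that is already met when the one before it is completed fails the run):
1. the cam lever is fully open (value of joint cam_lever below 0.12 rad), for 0.2 s.
2. every blank present stands in the slot, wholly under the lips, the lever still open (y of blank1 in the frame of fixture between -0.085 and 0.075 m and x of blank1 in the frame of fixture between -0.012 and 0.01 m and z of blank1 in the frame of fixture between 0.006 and 0.0145 m and angle between each of blank1, blank2, blank3, blank4's own z axis and vertical below 0.08 rad and angle between the x axis of each of blank1, blank2, blank3, blank4 and the x axis of fixture, either way round below 0.12 rad and y of blank2 in the frame of fixture between -0.085 and 0.075 m and x of blank2 in the frame of fixture between -0.012 and 0.01 m and z of blank2 in the frame of fixture between 0.006 and 0.0145 m and y of blank3 in the frame of fixture between -0.085 and 0.075 m and x of blank3 in the frame of fixture between -0.012 and 0.01 m and z of blank3 in the frame of fixture between 0.006 and 0.0145 m and y of blank4 in the frame of fixture between -0.085 and 0.075 m and x of blank4 in the frame of fixture between -0.012 and 0.01 m and z of blank4 in the frame of fixture between 0.006 and 0.0145 m and value of joint cam_lever below 0.3 rad), for 0.2 s.
3. the needle is brought into the green band by the cam lever (value of joint needle between 0.55 and 1.25 rad and value of joint cam_lever above 0.4 rad), for 0.3 s.
At the end, for the whole second after the job is handed in: every blank present stands upright in the slot on its floor, wholly under the lips (origin at fixture y below 75 mm), across the slot within 10 mm of its centre line and square to it within 0.12 rad, at rest; the lever is turned and the needle stands between 0.55 and 1.25 rad (green) (all of step 3 and y of blank1 in the frame of fixture between -0.085 and 0.075 m and x of blank1 in the frame of fixture between -0.012 and 0.01 m and z of blank1 in the frame of fixture between 0.006 and 0.0145 m and angle between each of blank1, blank2, blank3, blank4's own z axis and vertical below 0.08 rad and angle between the x axis of each of blank1, blank2, blank3, blank4 and the x axis of fixture, either way round below 0.12 rad and y of blank2 in the frame of fixture between -0.085 and 0.075 m and x of blank2 in the frame of fixture between -0.012 and 0.01 m and z of blank2 in the frame of fixture between 0.006 and 0.0145 m and y of blank3 in the frame of fixture between -0.085 and 0.075 m and x of blank3 in the frame of fixture between -0.012 and 0.01 m and z of blank3 in the frame of fixture between 0.006 and 0.0145 m and y of blank4 in the frame of fixture between -0.085 and 0.075 m and x of blank4 in the frame of fixture between -0.012 and 0.01 m and z of blank4 in the frame of fixture between 0.006 and 0.0145 m and linear speed of each of blank1, blank2, blank3, blank4 below 0.02 m/s); the robot touches nothing.
It fails at once if the lever is turned on while the needle is in the red (value of joint needle above 1.5 rad and velocity of joint cam_lever above 0.03 rad/s).
It fails at once if a bystander is shifted (distance of any of spanner, oil, parallel from where it was at the start of the episode above 0.03 m).
Of blank1, blank2, blank3, blank4 only 3 to 4 are there at a start; the rules pass over those that are not, and their reading is None.
At some moment in a run one of blank1, blank2, blank3, blank4 may be knocked a few centimetres aside while the robot is not near it.
Once in a run the grip may slacken for a moment while it holds something.
It also fails if it takes over 210 s, if anything falls off the work surface, if the arm or the gripper's body presses on something with over 40 N, if the wrist force passes 120 N, or if a joint passes its speed limit or range.

### The arm

A 6-joint arm with a two-finger parallel gripper is mounted at the origin on the work surface. World frame = base frame: x ahead of the robot, y to its left, z up, the work surface at z = 0. Lengths are in m, angles in rad, forces in N, time in s.
With the tool pointing down it reaches from about 0.3 to 0.85 m from the base axis. Payload 4.2 kg.
Tool frame: the origin (TCP) lies at the very end of the fingers, on their centre line; the grasp point (between the pads) lies 19 mm behind it; z points along the fingers, y is the direction in which the jaws open and shut (so a half turn about z gives the same grasp; the last joint's range is limited). The gripper opens to 91 mm and grips with 3 to 60 N. Pads are 32 mm wide; open, the fingers measure 118 mm over their backs; the gripper's body (76 mm by 178 mm) begins 60 mm behind the grasp point.
Start: joints at [-1.156, 0.32, 1.565, -0, 1.257, -0.02], TCP at [0.242, -0.522, 0.214] pointing down, gripper open.
Joint ranges: [-3.11, 3.11], [-0.84, 2.01], [0.21, 2.61], [-1.34, 4.49], [0.05, 2.63], [-2.56, 2.56]. Speed limits (rad/s): [2.57, 2.57, 3.14, 3.14, 3.14, 3.14].

### API

Orientations are given as [roll, pitch, yaw] about the fixed x, y, z axes, in that order (R = Rz(yaw) Ry(pitch) Rx(roll)).
In Python, from plant import bot gives the robot as it stands.
- The arm moves only by the shell command python3 -m jog 'ROWS'. ROWS is JSON, one flat list of numbers, 5 for each row, row after row: the shift along the tool's x, y, z in cm, then the turn about the tool's z in rad, then the finger opening in cm, from 0 to 9.12. A call has 1 to 10 rows; each row shifts and turns the commanded pose from where the row before left it, along the tool's axes as they then stand; what a row does not reach is not made up. A row lasts 1/12 s, in which the tool goes at most 41.7 mm and 7.16 degrees, less where a joint would pass 70% of its speed; a pose out of reach is approached as far as the arm can. A call with a gripper value outside its range is refused whole. The fingers move at their own pace and stop on an object; the grip force is fixed at half the most. Time passes only in rows, so rows that do not move let the fingers close. It gives the time, the measured TCP pose, the force and the opening at its end, in the units of the state.
- bot.read_state(): the state, without advancing time (a new reading comes with each control period).
- bot.get_image(name): name is "scene" or "top" or "wrist"; returns a dict with "image" (384x512x3 uint8, blue, green, red), "fx", "fy", "cx", "cy" (pixels), "rvec" (rotation vector, rad) and "tvec" (3), from world to camera coordinates, as OpenCV has them. Camera axes: x right, y down, z forward; pixel columns grow to the right and rows downward; lengths in m; the calibration is good to about 2 mm. A picture is of the moment at which its call begins. There is no depth.
- bot.job_done(): hands the job in, once; it reports no verdict.
The state is a dict: "time": time; "joint_positions": joint angles; "qd": joint speeds; "joint_torque": joint torques, N m; "ee_pos": TCP position; "tcp_rot": TCP orientation; "wrist_force": force on the tool from outside, world axes, zero at the start; "moment": the same for the moment, N m; "opening": finger opening in m.
Only numpy, scipy, OpenCV 4.12 (cv2) and the standard library are available. Lean on these libraries where they do the work, as an engineer would, in place of code of your own. Each camera call takes 0.05 s, during which the arm holds its last target.

## Working session

There is one attempt and no reset: what is moved stays moved. The work goes in short steps, Python scripts to look and compute and a shell command to move; the robot and the scene stay as the last step left them, time stands still between calls to the robot, and variables do not carry over. Pictures are saved under pics/ and viewed, and the job is handed in when it is done.

```bash
ls; mkdir -p pics; cat > h.py <<'E'
import numpy as np, cv2
from plant import bot
def cam(n):
    d=bot.get_image(n); 
    return d
def save(n,f,crop=None,s=1):
    d=cam(n); im=d["image"]
    if crop: x0,y0,x1,y1=crop; im=im[y0:y1,x0:x1]
    if s!=1: im=cv2.resize(im,None,fx=s,fy=s,interpolation=cv2.INTER_CUBIC)
    cv2.imwrite("pics/"+f,im); return d
def ray(d,u,v,z):
    R=cv2.Rodrigues(np.array(d["rvec"],float))[0]; t=np.array(d["tvec"],float).reshape(3)
    c=-R.T@t; r=R.T@np.array([(u-d["cx"])/d["fx"],(v-d["cy"])/d["fy"],1])
    return c+r*(z-c[2])/r[2]
def proj(d,p):
    K=np.array([[d["fx"],0,d["cx"]],[0,d["fy"],d["cy"]],[0,0,1.]])
    return cv2.projectPoints(np.array(p,float).reshape(-1,1,3),np.array(d["rvec"],float),np.array(d["tvec"],float),K,None)[0].reshape(-1,2)
E
python3 - <<'E'
from h import *
print(bot.read_state())
for n in ["scene","top","wrist"]:
    d=save(n,n+"0.png",s=1.5)
    R=cv2.Rodrigues(np.array(d["rvec"],float))[0]; print(n,d["fx"],d["cx"],d["cy"],-R.T@np.array(d["tvec"]).reshape(3),R.round(2).tolist())
E
```

```text
pics
{'time': 0.0, 'joint_positions': array([-1.15599228e+00,  3.20291227e-01,  1.56569179e+00, -3.25759918e-05,
        1.25736299e+00, -1.99992040e-02]), 'qd': array([-0.00047303,  0.00047651,  0.0012939 , -0.00062776,  0.00065488,
        0.00025608]), 'joint_torque': array([-3.27291622e-03, -4.12466884e+01, -2.31973743e+01,  7.25019048e-02,
        4.55673784e-02, -1.43850089e-04]), 'ee_pos': array([ 0.24199713, -0.52104098,  0.2131157 ]), 'tcp_rot': array([-3.13983904e+00, -4.09813291e-06,  4.34813318e-01]), 'wrist_force': array([ 0.70684388, -0.57671774,  0.35082788]), 'moment': array([-0.00570199,  0.00071268, -0.00264176]), 'opening': 0.09103191399021975}
scene 405.669467174617 257.18478197735095 177.9468094735589 [1.15511542 1.00816179 0.92820194] [[-0.86, 0.52, 0.0], [0.31, 0.51, -0.8], [-0.42, -0.69, -0.6]]
top 423.9234563035752 254.82841833487439 197.20487769597474 [0.21451834 0.01929521 1.56103971] [[0.01, -1.0, -0.0], [-0.98, -0.01, -0.21], [0.21, 0.01, -0.98]]
wrist 325.352239418672 256.5370142281512 187.4486061547268 [ 0.30291763 -0.4938639   0.38474903] [[0.42, -0.91, -0.0], [-0.88, -0.41, 0.24], [-0.22, -0.1, -0.97]]
```

View pics/scene0.png

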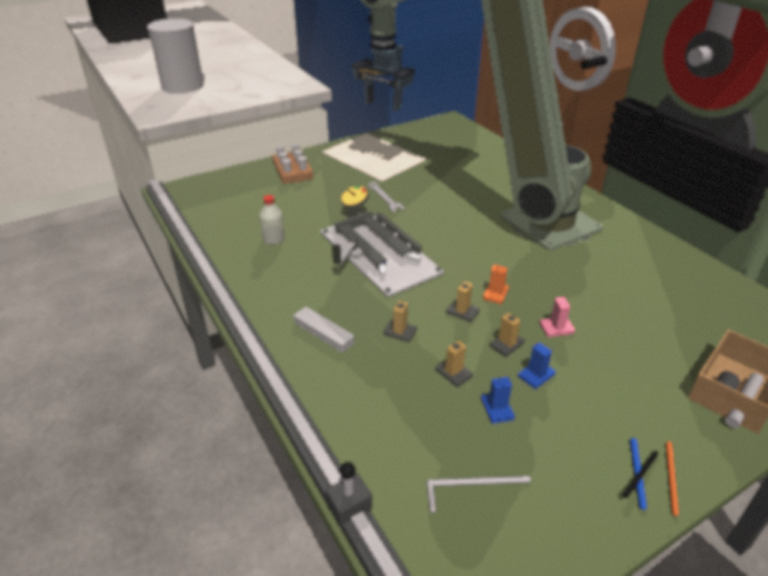

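View pics/top0.png

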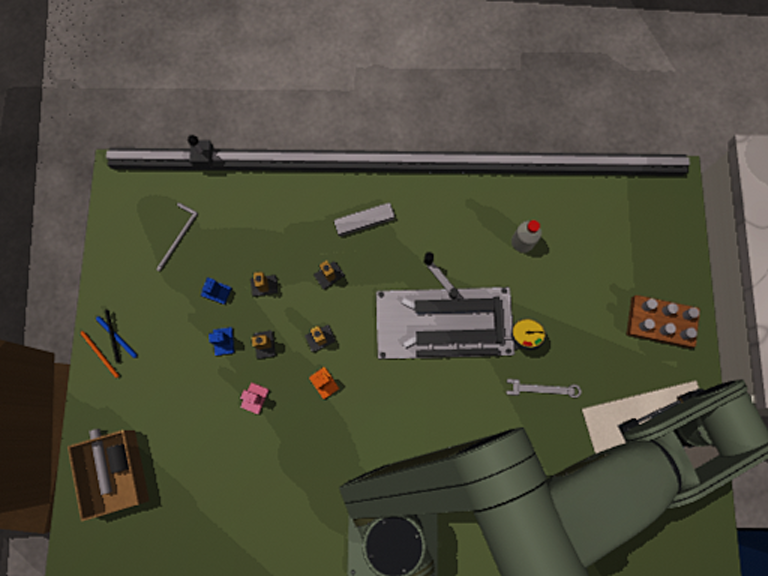

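View pics/wrist0.png

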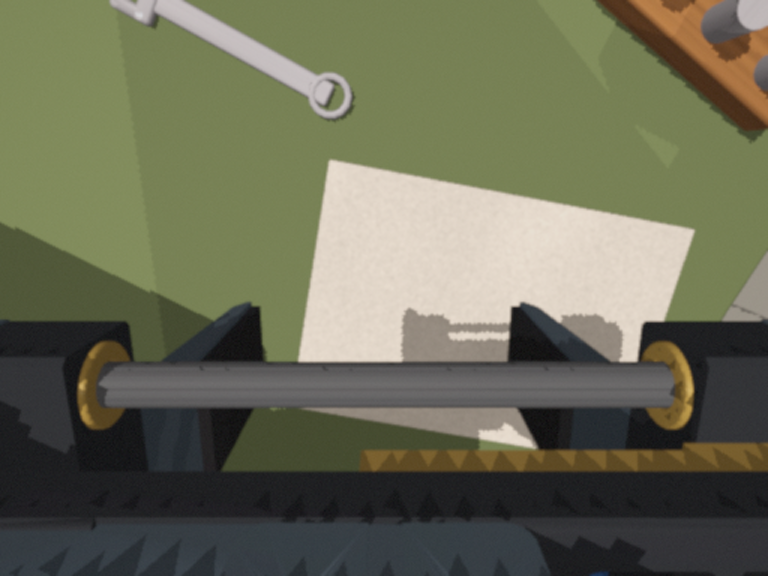

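The top view shows the fixture at about (375–515, 287–360) with its dial at (530,334), and four brass-topped blanks at (263,283), (329,272), (263,343) and (320,337). The blue, orange and pink ones at (215,291), (222,341), (325,382) and (255,398) are decoys. I'll confirm that in enlarged crops.

```bash
python3 - <<'E'
from h import *
save("top","topA.png",(150,160,250,240),8)
save("top","topB.png",(235,160,385,260),5.3)
E
```

```text
(no output)
```

View pics/topA.png

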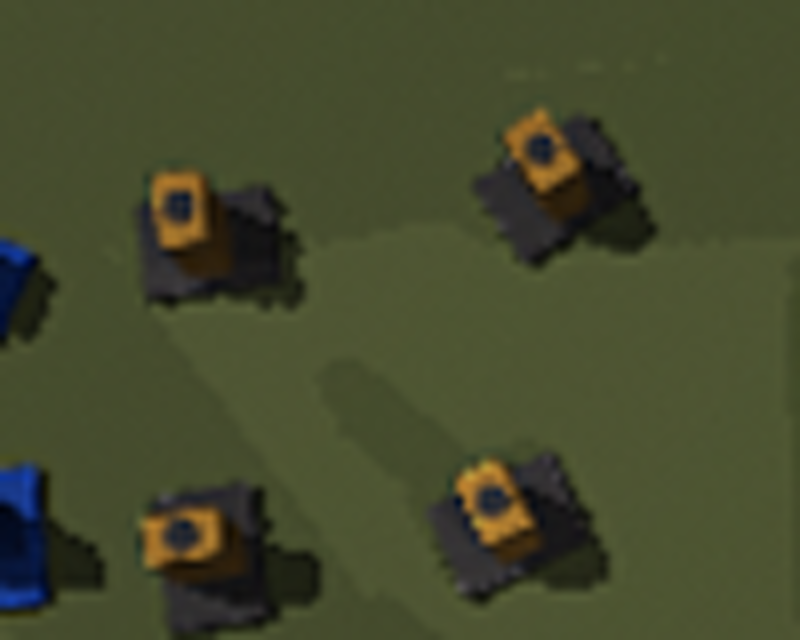

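View pics/topB.png

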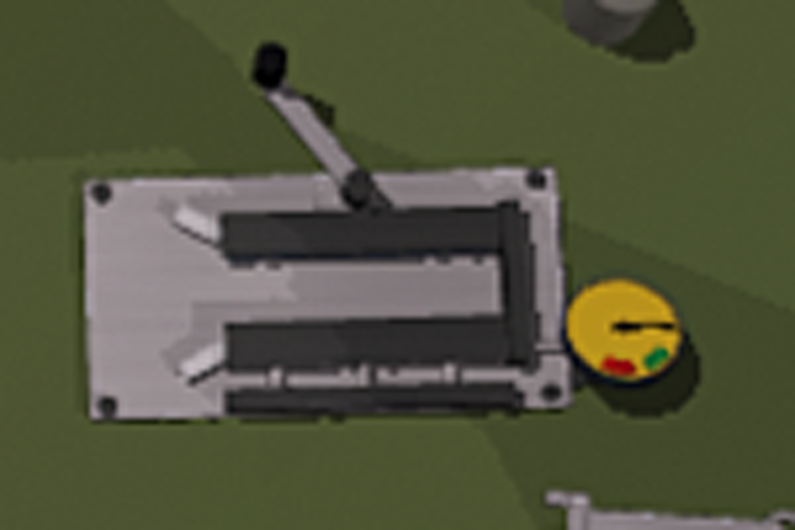

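Confirmed: four blanks with brass blocks on dark steel feet. In topA their hole centres are at (180,204), (541,149), (183,534) and (491,500). The needle is at zero and the lever is part closed, with its knob on the +y side. Next I compute the poses.

```bash
cat >> h.py <<'E'
from scipy.optimize import least_squares
def fitpose(obs,x0):
    # obs: list of (d, [(u,v)..], [(x,y,z)..]) -> x,y,yaw
    def P(p,L):
        c,s=np.cos(p[2]),np.sin(p[2]); L=np.array(L,float)
        return np.c_[p[0]+c*L[:,0]-s*L[:,1],p[1]+s*L[:,0]+c*L[:,1],L[:,2]]
    f=lambda p:np.concatenate([(proj(d,P(p,L))-np.array(uv)).ravel() for d,uv,L in obs])
    r=least_squares(f,x0,loss='soft_l1'); return r.x,r.fun.reshape(-1,2)
def W(fx,L):
    c,s=np.cos(fx[2]),np.sin(fx[2]); return np.array([fx[0]+c*L[0]-s*L[1],fx[1]+s*L[0]+c*L[1]])
E
python3 - <<'E'
from h import *
d=cam("top")
B=lambda u,v:(235+u/5.3,160+v/5.3)
uv=[B(83,180),B(553,168),B(568,405),B(92,420)]
L=[(.085,.19,.01),(.085,-.145,.01),(-.085,-.145,.01),(-.085,.19,.01)]
p,r=fitpose([(d,uv,L)],[0.5,0,0]);print(p,r.round(1).tolist())
print(ray(d,*B(270,62),.098),"knob; pred pivot",W(p,(.0661,0)))
k=ray(d,*B(270,50),.098)[:2]-W(p,(.0661,0));print(np.hypot(*k),np.arctan2(k[1],k[0])-p[2]+np.pi/3)
A=lambda u,v:(150+u/8,160+v/8)
for q in [(180,204),(541,149),(183,534),(491,500)]: print(ray(d,*A(*q),.078).round(4))
# yaws from long edges of top (own y)
for a,b in [((150,178),(160,250)),((507,135),(543,195)),((145,535),(225,530)),((460,485),(495,545))]:
    e=ray(d,*A(*b),.078)-ray(d,*A(*a),.078); print("long axis dir",np.arctan2(e[1],e[0]),np.hypot(e[0],e[1]))
E
```

```text
[ 0.49089613 -0.14672707  0.04259693] [[-0.3, 0.1], [0.3, -0.2], [0.7, 0.2], [-0.7, -0.0]]
[ 0.63133256 -0.08072874  0.098     ] knob; pred pivot [ 0.55693617 -0.14391226]
0.10415985735846942 1.6562057904157577
[0.5801 0.327  0.078 ]
[0.6078 0.165  0.078 ]
[0.4301 0.3173 0.078 ]
[0.4471 0.1819 0.078 ]
long axis dir -2.951045196510111 0.033930389132584934
long axis dir -2.5866142612528025 0.03268059575581014
long axis dir -1.4942235603373535 0.03531205782971847
long axis dir -2.5866251853902966 0.031226823751643994
```

```bash
cat >> h.py <<'E'
def go(x,y,z,yaw):
    s=bot.read_state(); p=s["ee_pos"]; psi=s["tcp_rot"][2]
    dx,dy=x-p[0],y-p[1]
    t=(psi-yaw+np.pi)%(2*np.pi)-np.pi
    c,sn=np.cos(psi),np.sin(psi)
    print("tool dx,dy,dz cm: %.2f %.2f %.2f turn %.3f (translate before turning)"%(100*(dx*c+dy*sn),100*(dx*sn-dy*c),100*(p[2]-z),t), "t=%.1f"%s["time"],"z now %.4f"%p[2])
    c,sn=np.cos(yaw),np.sin(yaw)
    print("  if turned first: %.2f %.2f"%(100*(dx*c+dy*sn),100*(dx*sn-dy*c)), "force",s["wrist_force"].round(1),"op %.4f"%s["opening"],"ee",p.round(4),"yaw %.3f"%psi)
E
python3 - <<'E'
from h import *
go(0.636,-0.083,0.2,0.65)
E
```

```text
tool dx,dy,dz cm: 54.19 -23.17 1.37 turn -0.215 (translate before turning) t=0.3 z now 0.2137
  if turned first: 57.88 -11.06 force [0.7 0.6 0.5] op 0.0909 ee [ 0.2421 -0.5214  0.2137] yaw 0.435
```

```bash
python3 -m jog '[3,-1.3,0,-0.1,9, 3.5,-1.1,0,-0.1,9, 3.6,-0.7,0,0,9, 3.6,-0.7,0,0,9, 3.6,-0.7,0,0,9, 3.6,-0.7,0,0,9, 3.6,-0.7,0,0,9, 3.6,-0.7,0,0,9, 3.6,-0.7,0,0,9, 3.6,-0.7,0,0,9]'
python3 - <<'E'
from h import *
go(0.636,-0.083,0.2,0.65)
E
```

```text
time: 1.13
ee_pos: [0.4881, -0.2524, 0.2141]
tcp_rot: [3.141, -0.0, 0.635]
wrist_force: [0.4, -0.4, -0.7]
opening: 0.0899
tool dx,dy,dz cm: 21.96 -4.86 1.41 turn -0.015 (translate before turning) t=1.1 z now 0.2141
  if turned first: 22.03 -4.53 force [ 0.4 -0.4 -0.7] op 0.0899 ee [ 0.4881 -0.2524  0.2141] yaw 0.635
```

```bash
python3 -m jog '[3.5,-0.8,0,0,9, 3.5,-0.8,0,0,9, 3,-0.8,0,0,9, 2.5,-0.7,0,0,9, 1.5,-0.7,0,-0.015,9, 0,0,0,0,9, 0,0,0,0,9]'
python3 - <<'E'
from h import *
save("wrist","w1.png",s=1.5)
go(0.636,-0.083,0.2,0.65)
E
```

```text
time: 1.72
ee_pos: [0.5774, -0.1398, 0.2136]
tcp_rot: [-3.141, 0.001, 0.651]
wrist_force: [-0.8, -0.3, -0.2]
opening: 0.0903
tool dx,dy,dz cm: 8.18 -1.01 1.38 turn 0.000 (translate before turning) t=1.8 z now 0.2138
  if turned first: 8.18 -1.01 force [0.3 0.3 0.5] op 0.0900 ee [ 0.577  -0.1406  0.2138] yaw 0.650
```

View pics/w1.png

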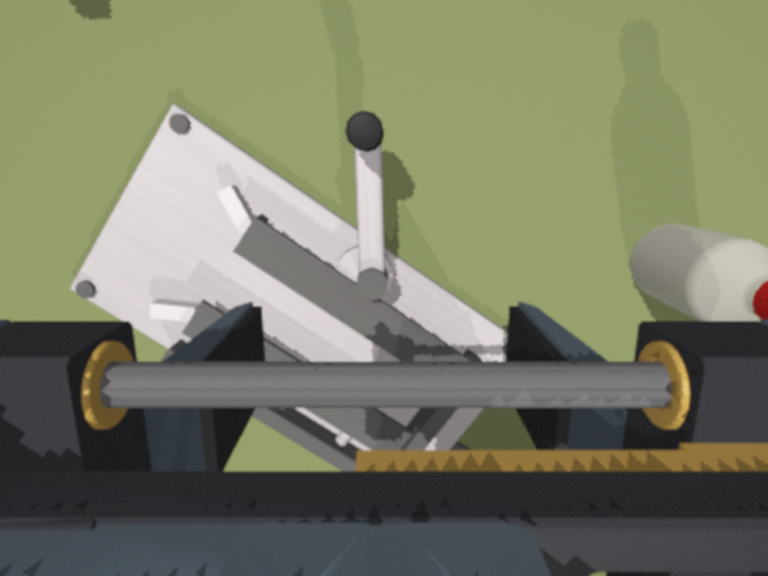

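The wrist view shows the knob top at (364,130), the lever pivot at (372,283) and plate corners at (173,104) and (72,288). The bottle on the right is at (700,270).

```bash
python3 - <<'E'
from h import *
d=cam("wrist")
k=ray(d,364/1.5,130/1.5,.098); pv=ray(d,372/1.5,283/1.5,.08); c1=ray(d,173/1.5,104/1.5,.01); c2=ray(d,72/1.5,288/1.5,.01)
oil=ray(d,765/1.5,298/1.5,.13)
print(k,pv,np.hypot(*(k-pv)[:2]),c1,c2,np.hypot(*(c1-c2)),oil)
go(k[0],k[1],.062,0.65)
E
```

```text
Traceback (most recent call last):
TypeError: return arrays must be of ArrayType
```

```bash
python3 - <<'E'
from h import *
d=cam("wrist")
k=ray(d,364/1.5,130/1.5,.098); pv=ray(d,372/1.5,283/1.5,.08); c1=ray(d,173/1.5,104/1.5,.01); c2=ray(d,72/1.5,288/1.5,.01)
oil=ray(d,765/1.5,298/1.5,.13)
print(k,pv,np.linalg.norm((k-pv)[:2]),c1,c2,np.linalg.norm((c1-c2)),oil)
p=[0.49089613,-0.14672707,0.04259693]
print(W(p,(.085,.19)),W(p,(-.085,.19)))
go(k[0],k[1],.062,0.65)
E
```

```text
[ 0.63592893 -0.08200117  0.098     ] [ 0.56352852 -0.14122908  0.08      ] 0.09354017480414835 [0.56832261 0.04525043 0.01      ] [0.40076797 0.03727936 0.01      ] 0.16774413110232636 [ 0.69686087 -0.31003674  0.13      ]
[0.56772806 0.04672022] [0.39788227 0.03948093]
tool dx,dy,dz cm: 8.30 -1.15 15.20 turn -0.001 (translate before turning) t=1.9 z now 0.2140
  if turned first: 8.30 -1.13 force [ 0.7  0.7 -0.1] op 0.0900 ee [ 0.5767 -0.1413  0.214 ] yaw 0.649
```

```bash
python3 -m jog '[2.8,-0.4,0,0,9, 2.8,-0.4,0,0,9, 2.7,-0.35,0,0,9, 0,0,3,0,9, 0,0,3,0,9, 0,0,3,0,9, 0,0,3,0,9, 0,0,3.2,0,9, 0,0,0,0,2, 0,0,0,0,0]'
python3 -m jog '[0,0,0,0,0, 0,0,0,0,0, 0,0,0,0,0]'
python3 - <<'E'
from h import *
save("wrist","w2.png",s=1.5)
go(.636,-.082,.062,0.65)
E
```

```text
time: 2.7
ee_pos: [0.6352, -0.0818, 0.061]
tcp_rot: [-3.139, 0.003, 0.648]
wrist_force: [0.9, -0.0, 0.6]
opening: 0.0794
time: 2.95
ee_pos: [0.6379, -0.0814, 0.0644]
tcp_rot: [3.138, -0.003, 0.649]
wrist_force: [0.2, 0.1, 0.7]
opening: 0.0594
tool dx,dy,dz cm: -0.17 -0.04 0.21 turn -0.000 (translate before turning) t=3.0 z now 0.0641
  if turned first: -0.17 -0.04 force [-0.2  0.2  0.6] op 0.0555 ee [ 0.6376 -0.0813  0.0641] yaw 0.650
```

View pics/w2.png

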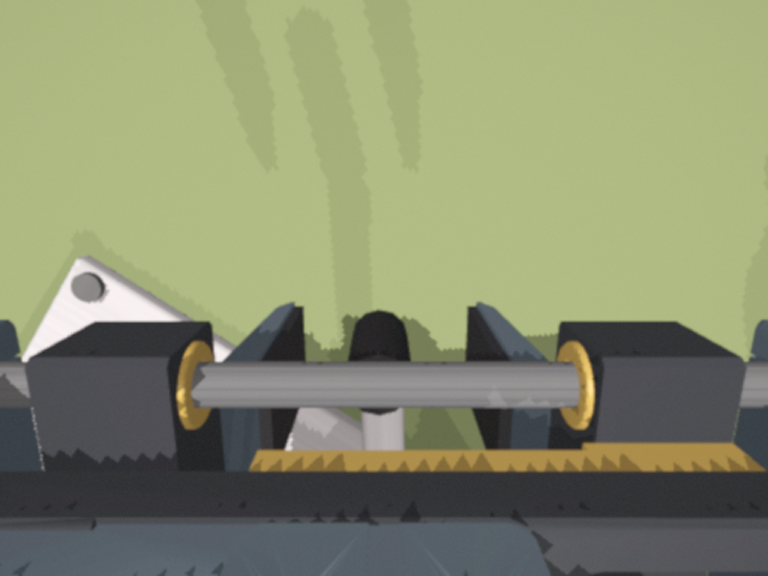

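The knob at (378,360) sits centred between the fingers, which close at about 80 mm/s. I'll finish closing on it.

```bash
python3 -m jog '[0,0,0,0,0, 0,0,0,0,0, 0,0,0,0,0, 0,0,0,0,0, 0,0,0,0,0, 0,0,0,0,0, 0,0,0,0,0]'
```

```text
time: 3.58
ee_pos: [0.6363, -0.0806, 0.0619]
tcp_rot: [-3.141, 0.0, 0.65]
wrist_force: [-1.5, 1.2, 1.0]
opening: 0.0211
```

```bash
python3 -m jog '[-0.05,1,0,0.1,0, -0.05,1,0,0.1,0, -0.05,1,0,0.1,0, -0.05,1,0,0.1,0, -0.05,1,0,0.1,0, -0.05,1,0,0.1,0, -0.05,1,0,0.1,0, -0.05,1,0,0.1,0, 0,0,0,0,0, 0,0,0,0,0]'
python3 - <<'E'
from h import *
s=bot.read_state();p=s["ee_pos"];v=p[:2]-np.array([.5569,-.1439]);print(np.linalg.norm(v),np.arctan2(v[1],v[0])-.0426+np.pi/3,s["tcp_rot"][2]-.0426+np.pi/3)
E
```

```text
time: 4.42
ee_pos: [0.6567, -0.1568, 0.062]
tcp_rot: [-3.141, -0.002, -0.149]
wrist_force: [3.9, 1.2, -0.7]
opening: 0.0216
0.10060954952027396 0.8761969443304273 0.8551534487505044
```

```bash
python3 -m jog '[-0.05,1,0,0.1,0, -0.05,1,0,0.1,0, -0.05,1,0,0.1,0, -0.05,1,0,0.1,0, -0.05,1,0,0.1,0, -0.05,1,0,0.1,0, -0.05,1,0,0.1,0, -0.05,1,0,0.1,0, 0,0,0,0,0, 0,0,0,0,0]'
python3 - <<'E'
from h import *
s=bot.read_state();p=s["ee_pos"];v=p[:2]-np.array([.5569,-.1439]);print(np.linalg.norm(v),np.arctan2(v[1],v[0])-.0426+np.pi/3,s["tcp_rot"][2]-.0426+np.pi/3)
E
```

```text
time: 5.25
ee_pos: [0.6153, -0.2233, 0.062]
tcp_rot: [-3.142, -0.001, -0.947]
wrist_force: [2.6, -1.8, -1.2]
opening: 0.0214
0.09857852031171578 0.06762678497527497 0.05737647678484947
```

```bash
python3 -m jog '[0,0.5,0,0.05,0, 0,0.3,0,0.02,0, 0,0.2,0,0,0, 0,0,0,0,0, 0,0,0,0,0]'
python3 - <<'E'
from h import *
s=bot.read_state();p=s["ee_pos"];v=p[:2]-np.array([.5569,-.1439]);print(np.linalg.norm(v),np.arctan2(v[1],v[0])-.0426+np.pi/3,s["wrist_force"])
E
```

```text
time: 5.67
ee_pos: [0.6119, -0.2257, 0.062]
tcp_rot: [-3.132, -0.003, -1.016]
wrist_force: [14.4, 9.0, -6.4]
opening: 0.0211
0.0985302610610143 0.025883554532127206 [14.40890664  9.01021763 -6.37858677]
```

Force is resisting at the stop with the lever at about 0.03 rad, so it is fully open. I release, rise and head for the first blank.

```bash
python3 -m jog '[0,-0.5,0,0,5, 0,0,0,0,5, 0,0,0,0,5, 0,0,0,0,5, 0,0,0,0,5, 0,0,-3,0,5, 0,0,-4,0,5, 0,0,-4,0,5, 0,0,-4,0,5, 0,0,0,0,5]'
python3 - <<'E'
from h import *
save("top","top2.png",(235,160,385,260),5.3)
v=np.array([np.cos(.56),np.sin(.56)])*.09
go(.447-v[0],.182-v[1],.2,.56)
E
```

```text
time: 6.5
ee_pos: [0.6145, -0.228, 0.2218]
tcp_rot: [-3.132, -0.014, -1.02]
wrist_force: [1.0, -0.5, 1.3]
opening: 0.0501
tool dx,dy,dz cm: -43.48 1.72 1.78 turn -1.580 (translate before turning) t=6.5 z now 0.2178
  if turned first: -1.31 -43.50 force [ 0.4 -0.3 -0.4] op 0.0498 ee [ 0.6129 -0.2273  0.2178] yaw -1.020
```

View pics/top2.png

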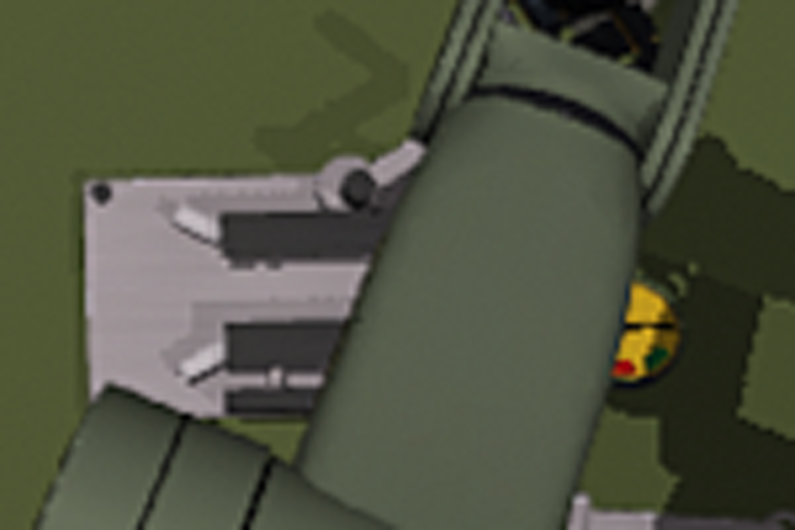

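```bash
python3 -m jog '[-4,0.2,0,0,6, -4,0.2,0,0,6, -4,0.2,0,0,6, -4,0.2,0,0,6, -4,0.2,0,0,6, -4,0.2,0,0,6, -4,0.2,0,0,6, -4,0.2,0,0,6, -4,0.1,0,0,6, -4,0,0,0,6]'
python3 -m jog '[-3.5,0,0,-0.12,6, 0,0,0,-0.12,6, 0,0,0,-0.12,6, 0,0,0,-0.12,6, 0,0,0,-0.12,6, 0,0,0,-0.12,6, 0,0,0,-0.12,6, 0,0,0,-0.12,6, 0,0,0,-0.12,6, 0,0,0,-0.12,6]'
python3 -m jog '[0,0,0.5,-0.12,6, 0,0,0.5,-0.12,6, 0,0,0.5,-0.12,6, 0,0,0,-0.02,6, 0,0,0,0,6]'
python3 - <<'E'
from h import *
save("wrist","w3.png",s=1.5)
go(.447,.182,.2,.56)
E
```

```text
time: 7.38
ee_pos: [0.3834, 0.0559, 0.2107]
tcp_rot: [-3.104, 0.059, -0.959]
wrist_force: [-0.1, 0.6, 0.2]
opening: 0.0598
time: 8.22
ee_pos: [0.3648, 0.0833, 0.2127]
tcp_rot: [-3.075, -0.014, 0.243]
wrist_force: [0.7, 0.4, 0.5]
opening: 0.0599
time: 8.63
ee_pos: [0.365, 0.0845, 0.198]
tcp_rot: [-3.084, -0.037, 0.615]
wrist_force: [-0.0, 0.3, 0.0]
opening: 0.0602
tool dx,dy,dz cm: 12.28 -3.26 -0.16 turn 0.054 (translate before turning) t=8.7 z now 0.1984
  if turned first: 12.09 -3.92 force [ 0.1  0.1 -0.3] op 0.0598 ee [0.3654 0.0846 0.1984] yaw 0.614
```

View pics/w3.png

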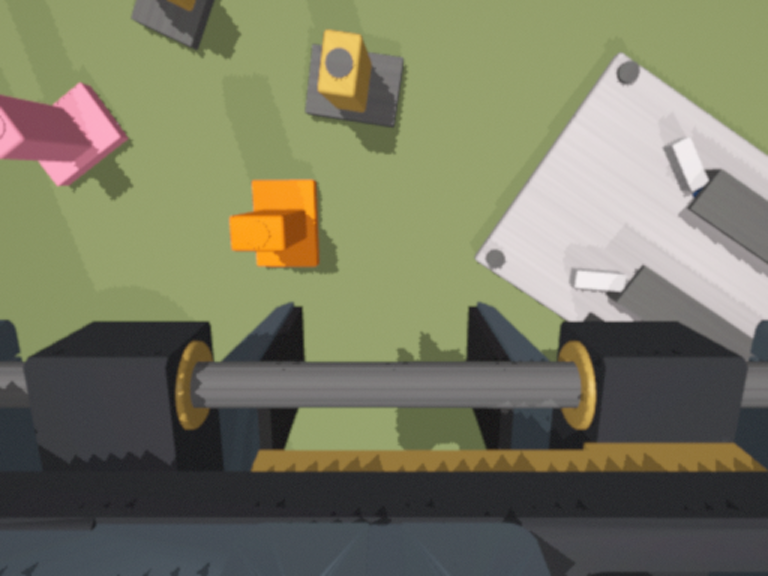

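```bash
python3 -m jog '[0,0,0,0,6, 0,0,0,0,6]'; python3 - <<'E'
from h import *
from scipy.spatial.transform import Rotation as R
for r in [(-3.132,-.014,-1.02),(-3.104,.059,-.959),(-3.075,-.014,.243),(-3.084,-.037,.615),bot.read_state()["tcp_rot"]]:
    print(R.from_euler('xyz',r).as_matrix()[:,2].round(3))
print(bot.read_state()["joint_positions"].round(4),bot.read_state()["tcp_rot"])
E
```

```text
time: 8.85
ee_pos: [0.3659, 0.0847, 0.1989]
tcp_rot: [-3.085, -0.04, 0.615]
wrist_force: [0.5, 1.2, 0.1]
opening: 0.0601
[ 0.016 -0.007 -1.   ]
[-0.003  0.07  -0.998]
[-0.002  0.068 -0.998]
[-0.003  0.068 -0.998]
[-0.     0.069 -0.998]
[0.1359 0.0055 1.9995 0.0754 1.1284 1.0583] [-3.08539609 -0.03966661  0.61527223]
```

```bash
cat > st.py <<'E'
from h import *
from scipy.spatial.transform import Rotation as R
s=bot.read_state();print("tilt",R.from_euler('xyz',s["tcp_rot"]).as_matrix()[:2,2].round(4),"q",s["joint_positions"].round(3),"p",s["ee_pos"].round(4),"yaw %.3f"%s["tcp_rot"][2],"f",s["wrist_force"].round(1),"op %.4f"%s["opening"],"t %.2f"%s["time"])
E
python3 -m jog '[1,0,0,0,6, 1,0,0,0,6, 0,0,0,0,6]' >/dev/null; python3 st.py
python3 -m jog '[0,-4,0,0,6, 0,0,0,0,6]'>/dev/null; python3 st.py
python3 -m jog '[0,4,0,0,6, 0,0,0,0,6]'>/dev/null; python3 st.py
```

```text
tilt [0.002  0.0696] q [0.161 0.038 1.963 0.076 1.129 1.082] p [0.3845 0.0975 0.2   ] yaw 0.617 f [0.3 0.2 0.5] op 0.0599 t 9.10
tilt [-0.0035  0.071 ] q [0.263 0.007 1.99  0.077 1.13  1.181] p [0.3567 0.1319 0.2018] yaw 0.619 f [-1.2 -0.8 -0.2] op 0.0597 t 9.27
tilt [0.0028 0.0662] q [0.156 0.038 1.964 0.072 1.128 1.078] p [0.3851 0.0941 0.1997] yaw 0.617 f [-0.3  0.9  1.2] op 0.0597 t 9.43
```

```bash

python3 -m jog '[0,4,0,0,6, 0,4,0,0,6, 0,4,0,0,6, 0,4,0,0,6]'>/dev/null; python3 st.py;python3 -m jog '[0,4,0,0,6, 0,4,0,0,6, 0,0,0,0,6]'>/dev/null; python3 st.py
```

```text
tilt [-0.0002  0.0688] q [-0.146  0.188  1.812  0.075  1.153  0.776] p [ 0.4759 -0.0353  0.1905] yaw 0.617 f [ 1.   1.5 -0.4] op 0.0600 t 9.77
tilt [0.0025 0.0657] q [-0.258  0.285  1.693  0.069  1.179  0.673] p [ 0.5254 -0.1043  0.185 ] yaw 0.612 f [ 0.1 -0.7  0. ] op 0.0600 t 10.02
```

The tilt came from joint 6 hitting its upper limit at the old yaw. I'll cancel it the same way at the lower limit: turn joint 6 to −2.5, then nudge.

```bash

python3 -m jog '[0,0,0,-0.122,6, 0,0,0,-0.122,6, 0,0,0,-0.122,6, 0,0,0,-0.122,6, 0,0,0,-0.122,6, 0,0,0,-0.122,6, 0,0,0,-0.122,6, 0,0,0,-0.122,6, 0,0,0,-0.122,6, 0,0,0,-0.122,6]'>/dev/null
python3 -m jog '[0,0,0,-0.122,6, 0,0,0,-0.122,6, 0,0,0,-0.122,6, 0,0,0,-0.122,6, 0,0,0,-0.122,6, 0,0,0,-0.122,6, 0,0,0,-0.122,6, 0,0,0,-0.122,6, 0,0,0,-0.122,6, 0,0,0,-0.122,6]'>/dev/null
python3 -m jog '[0,0,0,-0.122,6, 0,0,0,-0.122,6, 0,0,0,-0.122,6, 0,0,0,-0.122,6, 0,0,0,-0.122,6, 0,0,0,-0.122,6, 0,0,0,0,6]'>/dev/null; python3 st.py
python3 -m jog '[0,0,0,-0.1,6, 0,0,0,-0.05,6, 0,0,0,0,6]'>/dev/null; python3 st.py
```

```text
tilt [-0.0008  0.0689] q [-0.251  0.278  1.701  0.072  1.182 -2.5  ] p [ 0.5211 -0.0985  0.1859] yaw -2.492 f [-0.3  0.1  0.4] op 0.0599 t 12.27
tilt [-0.0066  0.042 ] q [-0.197  0.278  1.696  0.043  1.183 -2.554] p [ 0.5257 -0.0795  0.1874] yaw -2.373 f [-0.6 -0.3 -0.5] op 0.0599 t 12.52
```

Works as predicted; the tilt is shrinking (0.069 → 0.042). I continue.

```bash

python3 -m jog '[0,0,0,-0.1,6, 0,0,0,0,6]'>/dev/null; python3 st.py
```

```text
tilt [-0.0107  0.012 ] q [-0.139  0.277  1.696  0.011  1.181 -2.554] p [ 0.5285 -0.0588  0.1876] yaw -2.301 f [-0.6 -0.5  0.5] op 0.0600 t 12.68
```

```bash

python3 -m jog '[0,0,0,-0.04,6, 0,0,0,0,6]'>/dev/null; python3 st.py; python3 - <<'E'
from h import *
v=np.array([np.cos(-2.58),np.sin(-2.58)])*.1
go(.447-v[0],.182-v[1],.2,-2.58)
E
```

```text
tilt [-0.0122 -0.0012] q [-0.118  0.277  1.696 -0.003  1.181 -2.556] p [ 0.5293 -0.0523  0.1875] yaw -2.274 f [ 1.   0.4 -1.6] op 0.0599 t 12.85
tool dx,dy,dz cm: -22.09 18.41 -1.25 turn 0.306 (translate before turning) t=12.8 z now 0.1875
  if turned first: -15.51 24.21 force [ 1.   0.4 -1.6] op 0.0599 ee [ 0.5293 -0.0523  0.1875] yaw -2.274
```

```bash

python3 -m jog '[0,0,0,0.106,6, 0,0,0,0.1,6, 0,0,0,0.1,6, -2.2,3.4,-0.2,0,6, -2.2,3.4,-0.2,0,6, -2.2,3.4,-0.2,0,6, -2.2,3.4,-0.2,0,6, -2.2,3.4,-0.2,0,6, -2.2,3.4,-0.2,0,6, -2.2,3.4,0,0,6]'>/dev/null
python3 -m jog '[0,0,0,0,6, 0,0,0,0,6]'>/dev/null; python3 st.py; python3 - <<'E'
from h import *
save("wrist","w4.png",s=1.5)
E
```

```text
tilt [-0.0125 -0.0021] q [ 0.388  0.345  1.566  0.003  1.243 -1.747] p [0.533  0.2314 0.1987] yaw -2.578 f [-0.2  0.2 -0. ] op 0.0600 t 13.85
```

View pics/w4.png

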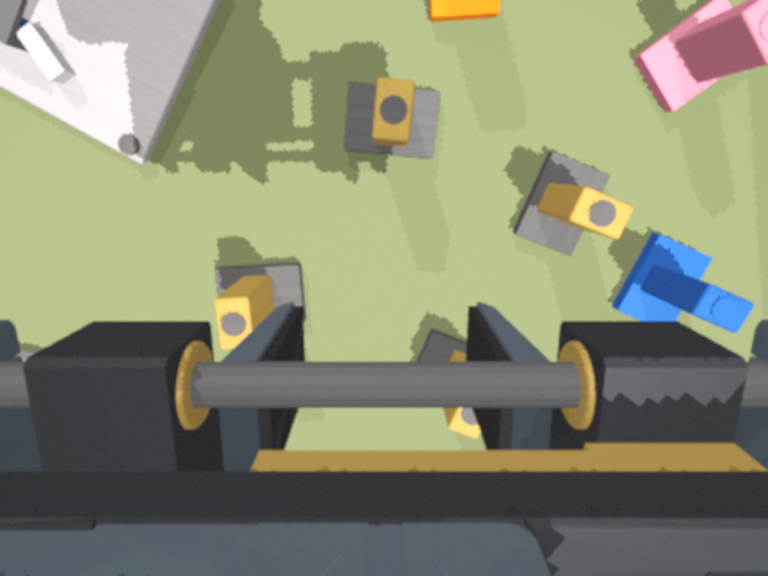

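The wrist view shows blank4's hole at (394,110), with top corners (377,78), (414,79), (410,145), (373,143) and foot corners (349,82), (440,91), (433,158), (345,150).

```bash
cat >> h.py <<'E'
TOP=[(-.011,.017,.078),(.011,.017,.078),(.011,-.017,.078),(-.011,-.017,.078)]  # image up-left, up-right, low-right, low-left when own y = image up
FOOT=[(-.032,.023,.012),(.032,.023,.012),(.032,-.023,.012),(-.032,-.023,.012)]
def blank(d,px,L,guess,dz=0.,s=1.5):
    L=[(a,b,c+dz) for a,b,c in L]
    p,r=fitpose([(d,np.array(px,float)/s,L)],guess); print("blank",p.round(4),"own-y dir %.3f"%(p[2]+np.pi/2),"res",np.abs(r).max().round(2)); return p
E
python3 - <<'E'
from h import *
d=cam("wrist")
p=blank(d,[(377,78),(414,79),(410,145),(373,143),(394,110),(349,82),(440,91),(433,158),(345,150)],TOP+[(0,0,.078)]+FOOT,[.447,.182,-2.578-1.571])
y=p[2]+np.pi/2
go(p[0],p[1],.04,y)
E
```

```text
blank [ 0.4479  0.1825 -4.231 ] own-y dir -2.660 res 1.95
tool dx,dy,dz cm: 9.69 0.57 15.88 turn 0.079 (translate before turning) t=13.9 z now 0.1988
  if turned first: 9.70 -0.19 force [ 0.2 -0.1  0.2] op 0.0597 ee [0.533  0.2292 0.1988] yaw -2.581
```

```bash

python3 -m jog '[3.2,0.2,0,0.04,6, 3.2,0,0,0.04,6, 3.3,-0.05,0,0,6, 0,0,3.8,0,6, 0,0,3.8,0,6, 0,0,3.8,0,6, 0,0,3.5,0,6, 0,0,1.7,0,6, 0,0,0,0,6, 0,0,0,0,2]'>/dev/null; python3 st.py;  python3 - <<'E'
from h import *
save("wrist","w5.png",s=1.5)
go(.4479,.1825,.032,-2.66)
E
```

```text
tilt [-0.0134 -0.0021] q [ 0.361  0.378  2.008  0.004  0.769 -1.692] p [0.4461 0.1815 0.0341] yaw -2.663 f [0.5 0.3 0.6] op 0.0558 t 14.78
tool dx,dy,dz cm: -0.08 -0.00 0.31 turn -0.002 (translate before turning) t=14.8 z now 0.0351
  if turned first: -0.08 -0.00 force [0.5 0.1 0.6] op 0.0524 ee [0.4472 0.1822 0.0351] yaw -2.662
```

View pics/w5.png

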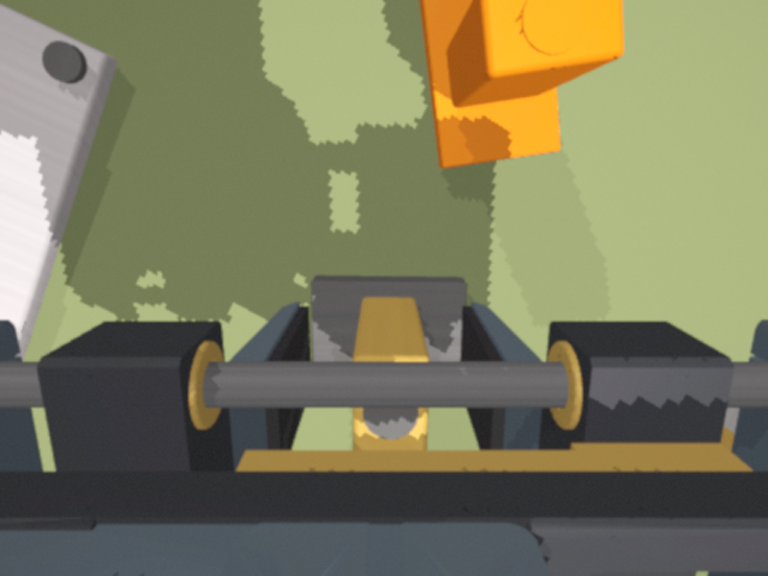

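The brass block (355–428) sits centred between the fingers, square to them. I close, then lift 5 cm.

```bash

python3 -m jog '[0,0,0.2,0,0, 0,0,0,0,0, 0,0,0,0,0, 0,0,0,0,0, 0,0,0,0,0, 0,0,0,0,0, 0,0,0,0,0, 0,0,-2,0,0, 0,0,-3,0,0, 0,0,0,0,0]'>/dev/null; python3 st.py;  python3 - <<'E'
from h import *
save("wrist","w6.png",s=1)
p=[0.49089613,-0.14672707,0.04259693]
w=W(p,(0,.158)); print(w); go(*w,.09,p[2]+np.pi/2)
E
```

```text
tilt [-0.0046  0.0015] q [ 0.363  0.308  1.946  0.004  0.891 -1.692] p [0.4495 0.1842 0.0859] yaw -2.660 f [ 0.4  1.1 -2.6] op 0.0218 t 15.67
[0.48416785 0.01112961]
tool dx,dy,dz cm: 4.83 -16.96 -0.60 turn 2.010 (translate before turning) t=15.7 z now 0.0840
  if turned first: -17.40 2.83 force [ 0.6  0.1 -3.3] op 0.0221 ee [0.4485 0.1838 0.084 ] yaw -2.660
```

View pics/w6.png

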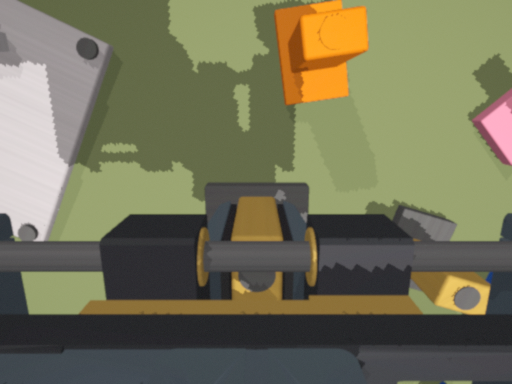

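Held: opening 22 mm, foot square in view. Now I carry it to the entry plate and turn it.

```bash

python3 -m jog '[0.5,-1.9,-0.3,0,0, 1,-3.4,-0.3,0,0, 1,-3.4,0,0,0, 1,-3.4,0,0,0, 1,-3.4,0,0,0, 0.3,-1.5,0,0,0, 0,0,0,0.11,0, 0,0,0,0.11,0, 0,0,0,0.11,0, 0,0,0,0.11,0]'>/dev/null
python3 -m jog '[0,0,0,0.11,0, 0,0,0,0.11,0, 0,0,0,0.11,0, 0,0,0,0.11,0, 0,0,0,0.11,0, 0,0,0,0.11,0, 0,0,0,0.11,0, 0,0,0,0.11,0, 0,0,0,0.11,0, 0,0,0,0.11,0]'>/dev/null
python3 -m jog '[0,0,0,0.11,0, 0,0,0,0.11,0, 0,0,0,0.11,0, 0,0,0,0.11,0, 0,0,0,0.03,0, 0,0,0,0,0, 0,0,0,0,0]'>/dev/null
python3 st.py;  python3 - <<'E'
from h import *
save("wrist","w7.png",s=1.5)
save("top","t7.png",(215,150,375,270),5)
p=[0.49089613,-0.14672707,0.04259693]
w=W(p,(0,.158)); print(w); go(*w,.09,p[2]+np.pi/2)
E
```

```text
tilt [-0.0148 -0.0013] q [-0.002  0.307  1.945 -0.002  0.905 -0.044] p [0.482  0.0102 0.0867] yaw 1.614 f [ 0.1 -0.  -2.1] op 0.0220 t 17.97
[0.48416785 0.01112961]
tool dx,dy,dz cm: 0.09 0.18 -0.28 turn 0.000 (translate before turning) t=18.1 z now 0.0872
  if turned first: 0.09 0.18 force [ 0.2  0.3 -3.2] op 0.0218 ee [0.4824 0.0102 0.0872] yaw 1.614
```

View pics/w7.png

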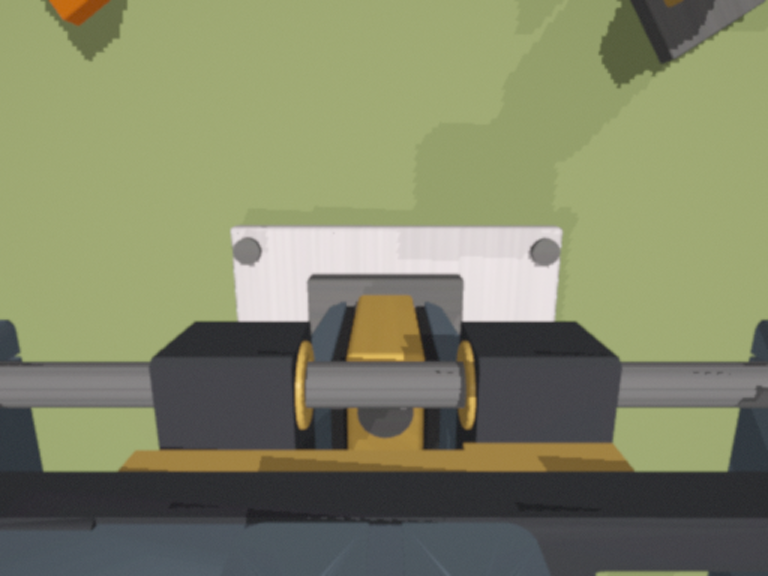

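View pics/t7.png

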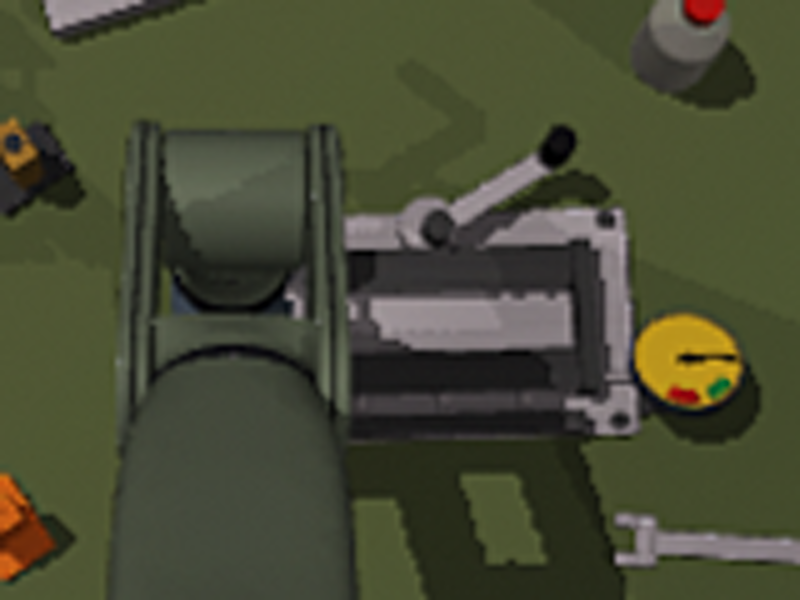

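The plate end edge runs (232,228)–(562,228) and the foot edge (309,275)–(463,275); they are parallel. Next I check the lateral alignment.

```bash
python3 - <<'E'
from h import *
d=cam("wrist")
a=ray(d,232/1.5,228/1.5,.01);b=ray(d,562/1.5,228/1.5,.01);print(a,b,np.linalg.norm(a-b),(a+b)/2)
p=[0.49089613,-0.14672707,0.04259693]
print(W(p,(0,.19)))
e=ray(d,309/1.5,275/1.5,.067);f=ray(d,463/1.5,275/1.5,.067);print(e,f,np.linalg.norm(e-f),(e+f)/2)
E
```

```text
[0.40093591 0.03934422 0.01      ] [0.56941073 0.04682981 0.01      ] 0.16864103467599645 [0.48517332 0.04308702 0.01      ]
[0.48280516 0.04310058]
[0.45001148 0.03021284 0.067     ] [0.51209728 0.0330596  0.067     ] 0.06215102595596371 [0.48105438 0.03163622 0.067     ]
```

```bash

python3 -m jog '[0,0.45,1,0,0, 0,0,2,0,0, 0,0,0.9,0,0, 0,0,0,0,0]'>/dev/null
python3 st.py; python3 -m jog '[0,0,0.2,0,0, 0,0,0.1,0,0, 0,0,0,0,0]'>/dev/null;python3 st.py;
```

```text
tilt [-0.018  -0.0014] q [-0.002  0.366  1.983 -0.002  0.81  -0.042] p [0.4849 0.0103 0.0465] yaw 1.613 f [-0.  -0.8 -3.7] op 0.0219 t 18.45
tilt [-0.0112 -0.0014] q [-0.002  0.366  1.983 -0.002  0.803 -0.042] p [0.4874 0.0103 0.0463] yaw 1.613 f [ 0.1  0.8 -3.8] op 0.0221 t 18.70
```

```bash

python3 -m jog '[0,0,0.2,0,0, 0,0,0,0,0]'>/dev/null
python3 st.py; python3 -m jog '[0,0,0.1,0,0, 0,0,0,0,0]'>/dev/null;python3 st.py;
```

```text
tilt [-0.0114 -0.0014] q [-0.002  0.369  1.986 -0.002  0.798 -0.042] p [0.4871 0.0103 0.0442] yaw 1.613 f [-0.5 -0.1 -3.4] op 0.0219 t 18.87
tilt [-0.0111 -0.0014] q [-0.002  0.37   1.987 -0.002  0.796 -0.042] p [0.4873 0.0103 0.0435] yaw 1.613 f [ 0.4 -0.2 -0.4] op 0.0219 t 19.03
```

```bash

python3 -m jog '[-1,0,0,0,0, -1,0,0,0,0, -0.8,0,0,0,0, -0.8,0,0,0,0, 0,0,0,0,0]'>/dev/null
python3 st.py; python3 -m jog '[-0.7,0,0,0,0, -0.7,0,0,0,0, -0.7,0,0,0,0, 0,0,0,0,0]'>/dev/null;python3 st.py;
python3 - <<'E'
from h import *
save("top","t8.png",(235,160,385,260),5.3)
save("scene","s8.png",(190,120,310,210),6.4)
E
```

```text
tilt [-0.0105 -0.0026] q [-0.078  0.373  1.981 -0.005  0.797 -0.115] p [ 0.4892 -0.0277  0.0434] yaw 1.612 f [-0.4 -2.9  3. ] op 0.0218 t 19.45
tilt [-0.0108 -0.0022] q [-0.119  0.376  1.976 -0.005  0.8   -0.157] p [ 0.49   -0.0479  0.0434] yaw 1.612 f [ 0.6 -1.4  4.7] op 0.0221 t 19.78
```

View pics/s8.png

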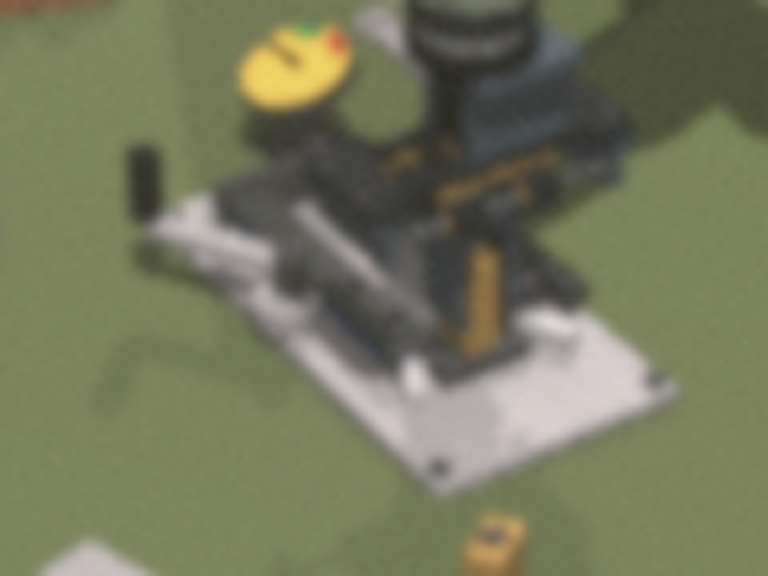

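View pics/t8.png

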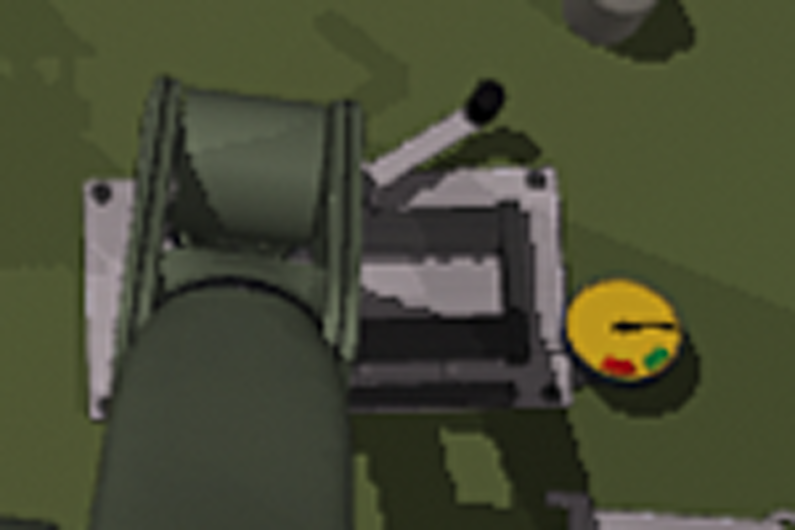

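The foot is entering squarely between the guides and the forces are small. I keep sliding.

```bash

python3 -m jog '[-0.8,0,0,0,0, -0.8,0,0,0,0, -0.8,0,0,0,0, 0,0,0,0,0]'>/dev/null
python3 st.py; python3 -m jog '[-0.8,0,0,0,0, -0.8,0,0,0,0, -0.8,0,0,0,0, 0,0,0,0,0]'>/dev/null;python3 st.py; python3 -m jog '[-0.8,0,0,0,0, -0.8,0,0,0,0, -0.8,0,0,0,0, 0,0,0,0,0]'>/dev/null;python3 st.py
```

```text
tilt [-0.011  -0.0019] q [-0.166  0.381  1.968 -0.005  0.803 -0.204] p [ 0.4909 -0.0718  0.0434] yaw 1.612 f [1.  0.1 5.4] op 0.0221 t 20.22
tilt [-0.0111 -0.0019] q [-0.213  0.387  1.956 -0.006  0.808 -0.25 ] p [ 0.4918 -0.0958  0.0434] yaw 1.612 f [0.2 0.4 5.1] op 0.0217 t 20.55
tilt [-0.0114 -0.0018] q [-0.258  0.395  1.943 -0.006  0.814 -0.295] p [ 0.4927 -0.1197  0.0434] yaw 1.612 f [ 0.9 -0.3  5.3] op 0.0217 t 20.88
```

```bash

python3 -m jog '[-1.2,0,0,0,0, -1.2,0,0,0,0, -1.2,0,0,0,0, -1.2,0,0,0,0, -1.2,0,0,0,0, 0,0,0,0,0]'>/dev/null
python3 st.py; python3 -m jog '[-1,0,0,0,0, -1,0,0,0,0, -0.8,0,0,0,0, -0.5,0,0,0,0, 0,0,0,0,0]'>/dev/null;python3 st.py;
```

```text
tilt [-0.0116 -0.0026] q [-0.367  0.42   1.897 -0.009  0.834 -0.403] p [ 0.4951 -0.1806  0.0434] yaw 1.612 f [ 0.2 -2.   5.6] op 0.0218 t 21.38
tilt [-0.012  -0.0012] q [-0.422  0.436  1.867 -0.008  0.849 -0.458] p [ 0.4963 -0.2123  0.0434] yaw 1.612 f [0.5 1.6 4.4] op 0.0217 t 21.80
```

```bash

python3 -m jog '[-0.5,0,0,0,0, -0.4,0,0,0,0, 0,0,0,0,0]'>/dev/null
python3 st.py; python3 -m jog '[-0.3,0,0,0,0,  -0.2,0,0,0,0, 0,0,0,0,0]'>/dev/null;python3 st.py;
```

```text
tilt [-0.0126  0.0005] q [-0.436  0.441  1.859 -0.006  0.854 -0.473] p [ 0.4964 -0.2202  0.0433] yaw 1.612 f [0.2 3.6 6.2] op 0.0221 t 22.05
tilt [-0.0133  0.0062] q [-0.441  0.443  1.854 -0.     0.859 -0.481] p [ 0.4964 -0.2218  0.0436] yaw 1.611 f [ 1.4 14.8 10.6] op 0.0223 t 22.30
```

The first blank is at the stop (14.8 N, y consistent). I release, rise and go back to look at the next blank (blank3, around (0.430,0.317)).

```bash

python3 -m jog '[0.3,0,0,0,0, 0,0,0,0,5, 0,0,0,0,5, 0,0,0,0,5, 0,0,0,0,5, 0,0,0,0,5, 0,0,-3,0,5, 0,0,-4,0,5, 0,0,-4,0,5, 0,0,-4,0,5]'>/dev/null
python3 st.py;python3 - <<'E'
from h import *
save("wrist","w9.png",s=1.5)
go(.437,.217,.2,1.612)
E
```

```text
tilt [-0.0132 -0.0012] q [-0.437  0.293  1.655 -0.007  1.206 -0.476] p [ 0.498  -0.2224  0.1945] yaw 1.613 f [ 0.5 -0.6 -0.3] op 0.0499 t 23.13
tool dx,dy,dz cm: 44.37 -4.69 0.33 turn 0.001 (translate before turning) t=23.2 z now 0.2033
  if turned first: 44.37 -4.72 force [ 2.5 -1.2  4.2] op 0.0504 ee [ 0.5024 -0.2244  0.2033] yaw 1.613
```

View pics/w9.png

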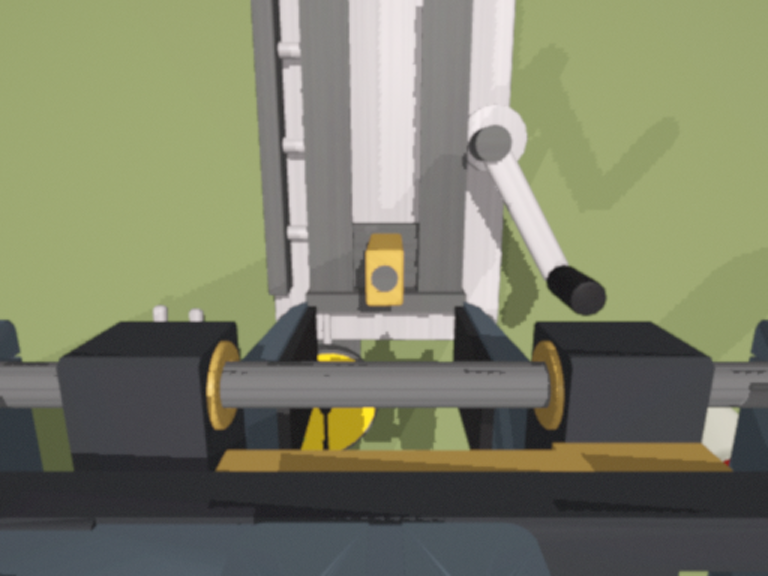

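The first blank stands against the stop, foot under both lips (brass at (385,270)). I go on to blank3.

```bash

python3 -m jog '[3.5,-0.4,0,0,6, 4,-0.4,0,0,6, 4,-0.4,0,0,6, 4,-0.4,0,0,6, 4,-0.4,0,0,6, 4,-0.4,0,0,6, 4,-0.4,0,0,6, 4,-0.4,0,0,6, 4,-0.4,0,0,6, 4,-0.4,0,0,6]'>/dev/null
python3 -m jog '[3.5,-0.4,0,0,6, 1.5,-0.3,0,0,6, 0,0,0,0,6, 0,0,0,0,6]'>/dev/null
python3 st.py;python3 - <<'E'
from h import *
save("wrist","w10.png",s=1.5)
E
```

```text
tilt [-0.0124 -0.0025] q [0.445 0.201 1.786 0.003 1.167 0.4  ] p [0.4326 0.2204 0.1929] yaw 1.615 f [-1.1  0.2 -0.5] op 0.0600 t 24.35
```

View pics/w10.png

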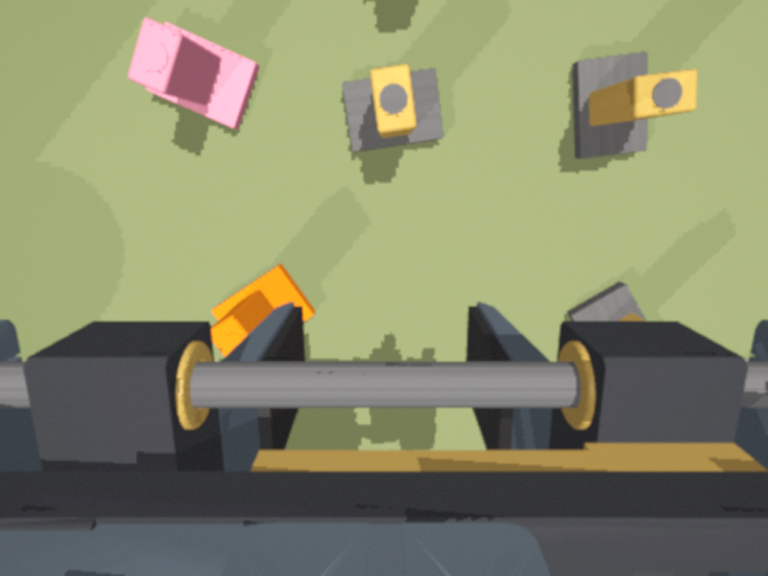

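Blank3: hole (394,98), top corners (371,70), (409,65), (416,130), (378,136), foot corners (343,83), (436,69), (443,136), (351,151).

```bash
python3 - <<'E'
from h import *
d=cam("wrist")
p=blank(d,[(371,70),(409,65),(416,130),(378,136),(394,98),(343,83),(436,69),(443,136),(351,151)],TOP+[(0,0,.078)]+FOOT,[.43,.317,.04])
go(p[0],p[1],.033,p[2]+np.pi/2)
E
```

```text
blank [0.4314 0.3183 0.1705] own-y dir 1.741 res 2.49
tool dx,dy,dz cm: 9.89 0.26 16.01 turn -0.129 (translate before turning) t=24.4 z now 0.1931
  if turned first: 9.78 1.53 force [0.4 0.4 0.3] op 0.0598 ee [0.433  0.2193 0.1931] yaw 1.612
```

```bash

python3 -m jog '[3.3,0.1,0,0,6, 3.3,0.1,0,0,6, 3.3,0.05,0,-0.065,6, 0,0,3.8,-0.064,6, 0,0,3.8,0,6, 0,0,3.8,0,6, 0,0,3.4,0,6, 0,0,1.2,0,6, 0,0,0,0,6, 0,0,0,0,3]'>/dev/null; python3 st.py;  python3 - <<'E'
from h import *
save("wrist","w11.png",s=1)
go(.4314,.3183,.033,1.741)
E
```

```text
tilt [-0.0128 -0.0021] q [0.612 0.444 1.889 0.008 0.821 0.437] p [0.4299 0.3179 0.033 ] yaw 1.740 f [-0.3 -0.3  0.5] op 0.0557 t 25.28
tool dx,dy,dz cm: -0.06 0.07 0.11 turn -0.001 (translate before turning) t=25.3 z now 0.0341
  if turned first: -0.06 0.07 force [-0.4  0.2 -0.3] op 0.0523 ee [0.4306 0.3187 0.0341] yaw 1.740
```

View pics/w11.png

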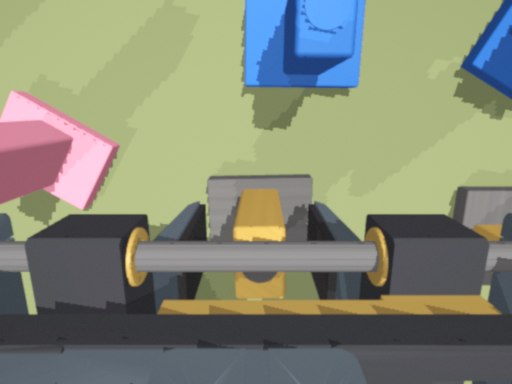

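Centred again. I close and lift.

```bash

python3 -m jog '[0,0,0.1,0,0, 0,0,0,0,0, 0,0,0,0,0, 0,0,0,0,0, 0,0,0,0,0, 0,0,0,0,0, 0,0,0,0,0, 0,0,-2.5,0,0, 0,0,-3.5,0,0, 0,0,0,0,0]'>/dev/null; python3 st.py;  python3 - <<'E'
from h import *
p=[0.4932,-0.146,0.0426]
w=W(p,(0.0005,.158)); print(w); go(*w,.09,1.613)
E
```

```text
tilt [-0.0059  0.0036] q [0.614 0.367 1.816 0.008 0.961 0.438] p [0.4321 0.3211 0.0966] yaw 1.742 f [ 2.2  1.7 -2.3] op 0.0216 t 26.17
[0.48697078 0.01187795]
tool dx,dy,dz cm: -31.40 0.15 0.66 turn 0.129 (translate before turning) t=26.2 z now 0.0966
  if turned first: -31.12 4.18 force [ 2.2  1.7 -2.3] op 0.0216 ee [0.4321 0.3211 0.0966] yaw 1.742
```

```bash

python3 -m jog '[-2,0,0,0,0, -3.5,0,0,0,0, -3.5,0,0,0,0, -3.5,0,0,0,0, -3.5,0,0,0,0, -3.5,0,0,0,0, -3.5,0.1,0,0,0, -3.5,0,0,0,0, -3,0,0,0,0, -1.9,0,0,0,0]'>/dev/null
python3 -m jog '[0,0,0,0.065,0, 0,0,0,0.064,0, 0,0,0,0,0, 0,0,0,0,0]'>/dev/null
python3 st.py;  python3 - <<'E'
from h import *
save("wrist","w12.png",s=1.5)
w=[.487,.0119]; go(*w,.09,1.613)
E
```

```text
tilt [-0.0151 -0.0011] q [-2.000e-03  3.040e-01  1.937e+00 -1.000e-03  9.160e-01 -4.500e-02] p [0.4832 0.0101 0.0908] yaw 1.614 f [ 0.7  0.  -3.8] op 0.0219 t 27.33
tool dx,dy,dz cm: 0.16 0.36 0.11 turn 0.002 (translate before turning) t=27.4 z now 0.0911
  if turned first: 0.16 0.36 force [-0.1  0.  -3.4] op 0.0218 ee [0.4835 0.0102 0.0911] yaw 1.615
```

View pics/w12.png

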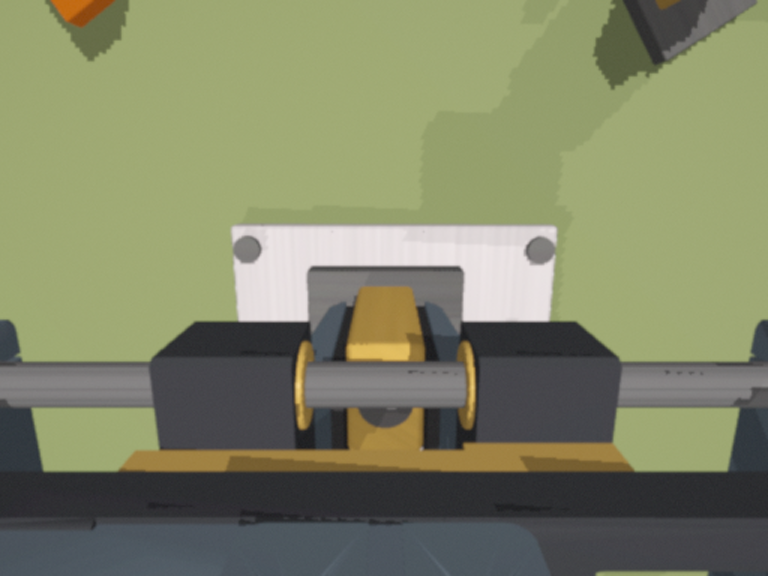

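```bash

python3 -m jog '[0,0.35,1,0,0, 0,0,2,0,0, 0,0,1.4,0,0, 0,0,0,0,0, 0,0,0.2,0,0, 0,0,0,0,0]'>/dev/null;python3 st.py; python3 -m jog '[0,0,0.1,0,0, 0,0,0,0,0]'>/dev/null;python3 st.py
```

```text
tilt [-0.0118 -0.0014] q [-0.002  0.368  1.982 -0.002  0.803 -0.043] p [0.4877 0.0102 0.0459] yaw 1.614 f [-0.2 -0.5 -3.8] op 0.0217 t 27.88
tilt [-0.0105 -0.0014] q [-0.002  0.368  1.983 -0.002  0.801 -0.043] p [0.488  0.0101 0.0455] yaw 1.613 f [ 0.5  0.3 -3.2] op 0.0216 t 28.05
```

```bash

python3 -m jog '[0,0,0.15,0,0, 0,0,0,0,0]'>/dev/null;python3 st.py; python3 -m jog '[0,0,0.1,0,0, 0,0,0,0,0]'>/dev/null;python3 st.py
```

```text
tilt [-0.0114 -0.0014] q [-0.002  0.37   1.986 -0.002  0.797 -0.043] p [0.4875 0.01   0.0437] yaw 1.613 f [-0.5  0.9 -4.4] op 0.0218 t 28.22
tilt [-0.0112 -0.0014] q [-0.002  0.371  1.986 -0.002  0.796 -0.043] p [0.4876 0.01   0.0434] yaw 1.613 f [-1.9 -0.7  4.6] op 0.0218 t 28.38
```

```bash

python3 -m jog '[-1,0,0,0,0, -1,0,0,0,0, -0.8,0,0,0,0, -0.8,0,0,0,0, 0,0,0,0,0]'>/dev/null;python3 st.py
python3 -m jog '[-0.8,0,0,0,0, -0.8,0,0,0,0, -0.8,0,0,0,0, -0.8,0,0,0,0, 0,0,0,0,0]'>/dev/null;python3 st.py
python3 -m jog '[-1,0,0,0,0, -1,0,0,0,0, -1,0,0,0,0, -1,0,0,0,0, 0,0,0,0,0]'>/dev/null;python3 st.py
```

```text
tilt [-0.0093 -0.0019] q [-0.078  0.374  1.98  -0.004  0.796 -0.116] p [ 0.4901 -0.0276  0.0433] yaw 1.611 f [-0.5  0.6  6.8] op 0.0219 t 28.80
tilt [-0.0096 -0.0019] q [-0.142  0.379  1.971 -0.005  0.8   -0.179] p [ 0.4913 -0.0596  0.0433] yaw 1.611 f [-0.1  0.1  5.6] op 0.0221 t 29.22
tilt [-0.01   -0.0024] q [-0.22   0.389  1.954 -0.006  0.808 -0.256] p [ 0.4927 -0.1     0.0433] yaw 1.611 f [-0.9 -1.4  6.4] op 0.0222 t 29.63
```

```bash

python3 -m jog '[-1,0,0,0,0, -1,0,0,0,0, -1,0,0,0,0, -1,0,0,0,0, -1,0,0,0,0, -0.7,0,0,0,0, 0,0,0,0,0]'>/dev/null;python3 st.py
```

```text
tilt [-0.0107 -0.0021] q [-0.325  0.41   1.917 -0.007  0.825 -0.361] p [ 0.4947 -0.1567  0.0433] yaw 1.611 f [-0.1  1.   5.8] op 0.0218 t 30.22
```

```bash

python3 -m jog '[-0.8,0,0,0,0, -0.5,0,0,0,0, 0,0,0,0,0]'>/dev/null;python3 st.py
python3 -m jog '[-0.4,0,0,0,0, -0.3,0,0,0,0, 0,0,0,0,0]'>/dev/null;python3 st.py
```

```text
tilt [-0.011  -0.0014] q [-0.348  0.415  1.906 -0.007  0.83  -0.384] p [ 0.4951 -0.1691  0.0433] yaw 1.611 f [-0.6  1.6  7. ] op 0.0215 t 30.47
tilt [-0.0112 -0.0008] q [-0.359  0.418  1.901 -0.006  0.833 -0.396] p [ 0.4952 -0.1755  0.0433] yaw 1.611 f [-0.2  3.9  6.1] op 0.0216 t 30.72
```

```bash

python3 -m jog '[-0.3,0,0,0,0, 0,0,0,0,0]'>/dev/null;python3 st.py
python3 -m jog '[-0.2,0,0,0,0, 0,0,0,0,0]'>/dev/null;python3 st.py
```

```text
tilt [-0.0114  0.0008] q [-0.364  0.419  1.899 -0.004  0.835 -0.401] p [ 0.4953 -0.1776  0.0433] yaw 1.611 f [-0.8  7.   7.6] op 0.0219 t 30.88
tilt [-0.0117  0.0039] q [-3.660e-01  4.200e-01  1.897e+00 -1.000e-03  8.370e-01 -4.050e-01] p [ 0.4953 -0.1778  0.0434] yaw 1.610 f [ 0.3 12.7  9. ] op 0.0220 t 31.05
```

Seated against the first blank (12.7 N). I release and go to blank2 (around (0.608,0.165)).

```bash

python3 -m jog '[0.2,0,0,0,0, 0,0,0,0,5, 0,0,0,0,5, 0,0,0,0,5, 0,0,0,0,5, 0,0,0,0,5, 0,0,-3,0,5, 0,0,-4,0,5, 0,0,-4,0,5, 0,0,-4,0,5]'>/dev/null
python3 st.py;python3 - <<'E'
from h import *
save("wrist","w13.png",s=1)
go(.525,.109,.2,.56)
E
```

```text
tilt [-0.0131 -0.0013] q [-0.362  0.265  1.695 -0.006  1.193 -0.401] p [ 0.4965 -0.1777  0.194 ] yaw 1.613 f [ 0.5 -0.3 -1.2] op 0.0504 t 31.88
tool dx,dy,dz cm: 28.71 3.59 0.26 turn 1.053 (translate before turning) t=31.9 z now 0.2026
  if turned first: 17.34 -23.17 force [ 2.4 -1.1  4.4] op 0.0498 ee [ 0.5012 -0.1794  0.2026] yaw 1.613
```

View pics/w13.png

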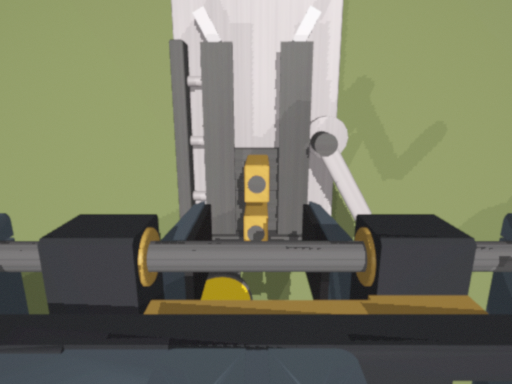

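Two blanks stand in line at the stop end. Next, blank2.

```bash

python3 -m jog '[3.5,0.5,0,0,6, 3.6,0.5,0,0,6, 3.6,0.5,0,0,6, 3.6,0.5,0,0,6, 3.6,0.5,0,0,6, 3.6,0.5,0,0,6, 3.6,0.3,0,0,6, 3.6,0.3,0,0,6, 0,0,0,0.12,6, 0,0,0,0.12,6]'>/dev/null
python3 -m jog '[0,0,0,0.12,6, 0,0,0,0.12,6, 0,0,0,0.12,6, 0,0,0,0.12,6, 0,0,0,0.12,6, 0,0,0,0.12,6, 0,0,0,0.09,6, 0,0,0,0,6, 0,0,0,0,6]'>/dev/null
python3 st.py;python3 - <<'E'
from h import *
save("wrist","w14.png",s=1.5)
E
```

```text
tilt [-0.0125 -0.0017] q [1.870e-01 2.750e-01 1.688e+00 1.000e-03 1.191e+00 1.192e+00] p [0.5209 0.1105 0.1916] yaw 0.565 f [ 0.1  0.2 -0.7] op 0.0603 t 33.52
```

View pics/w14.png

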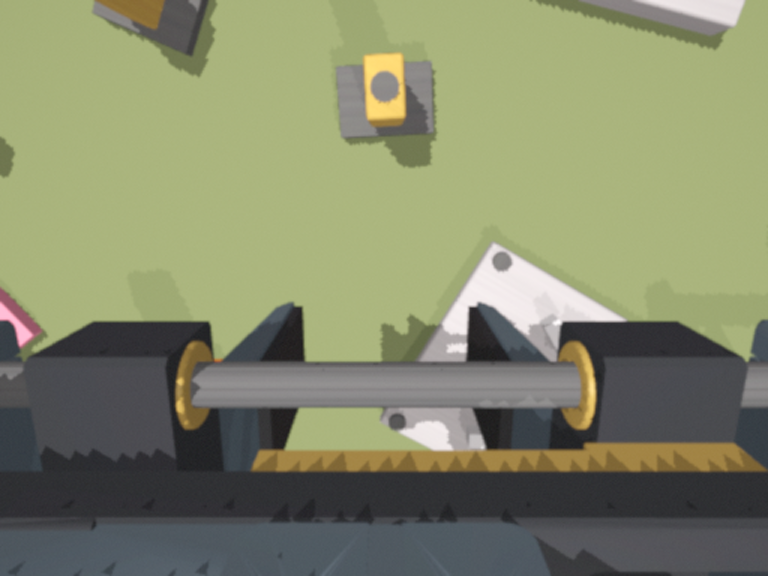

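Blank2: hole (385,87), top corners (363,54), (403,53), (406,120), (367,122), foot corners (337,67), (432,62), (433,132), (343,137).

```bash
python3 - <<'E'
from h import *
d=cam("wrist")
p=blank(d,[(363,54),(403,53),(406,120),(367,122),(385,87),(337,67),(432,62),(433,132),(343,137)],TOP+[(0,0,.078)]+FOOT,[.608,.165,-1.0])
go(p[0],p[1],.033,p[2]+np.pi/2)
E
```

```text
blank [ 0.6085  0.1659 -0.9573] own-y dir 0.614 res 1.45
tool dx,dy,dz cm: 10.36 0.01 15.87 turn -0.049 (translate before turning) t=33.6 z now 0.1917
  if turned first: 10.35 0.52 force [0.  0.4 0.4] op 0.0599 ee [0.5209 0.1106 0.1917] yaw 0.565
```

```bash

python3 -m jog '[3.4,0,0,0,6, 3.5,0,0,0,6, 3.4,0,0,-0.025,6, 0,0,3.8,-0.024,6, 0,0,3.8,0,6, 0,0,3.8,0,6, 0,0,3.4,0,6, 0,0,1,0,6, 0,0,0,0,6, 0,0,0,0,3]'>/dev/null; python3 st.py;  python3 - <<'E'
from h import *
save("wrist","w15.png",s=1)
go(.6085,.1659,.033,.614)
E
```

```text
tilt [-0.0108 -0.0011] q [0.247 0.562 1.657 0.002 0.934 1.204] p [0.607  0.1656 0.0337] yaw 0.612 f [0.5 0.1 0.9] op 0.0559 t 34.45
tool dx,dy,dz cm: 0.05 0.03 0.19 turn -0.002 (translate before turning) t=34.5 z now 0.0349
  if turned first: 0.05 0.03 force [0.1 0.2 0.3] op 0.0520 ee [0.6079 0.1658 0.0349] yaw 0.612
```

View pics/w15.png

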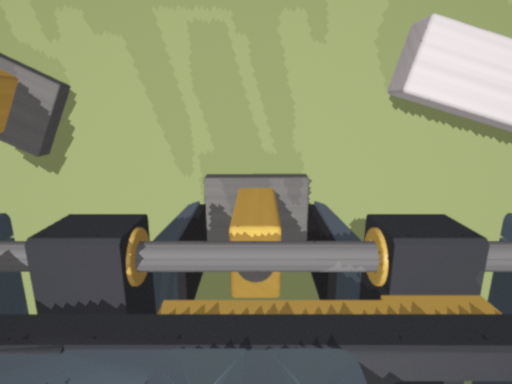

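```bash

python3 -m jog '[0,0,0.2,0,0, 0,0,0,0,0, 0,0,0,0,0, 0,0,0,0,0, 0,0,0,0,0, 0,0,0,0,0, 0,0,0,0,0, 0,0,-2.5,0,0, 0,0,-3.5,0,0, 0,0,0,0,0]'>/dev/null; python3 st.py;  python3 - <<'E'
from h import *
w=[.4875,.0119]; go(*w,.09,1.613)
E
```

```text
tilt [-0.0023  0.0011] q [0.247 0.499 1.59  0.002 1.055 1.205] p [0.6103 0.1664 0.0959] yaw 0.612 f [ 1.5  0.1 -2.5] op 0.0218 t 35.33
tool dx,dy,dz cm: -18.93 5.59 0.59 turn -1.001 (translate before turning) t=35.3 z now 0.0959
  if turned first: -14.91 -12.92 force [ 1.5  0.1 -2.5] op 0.0218 ee [0.6103 0.1664 0.0959] yaw 0.612
```

```bash

python3 -m jog '[-2,0.6,0,0,0, -3.4,1,0,0,0, -3.4,1,0,0,0, -3.4,1,0,0,0, -3.4,1,0,0,0, -2.8,0.8,0,0,0, 0,0,0,-0.11,0, 0,0,0,-0.11,0, 0,0,0,-0.11,0, 0,0,0,-0.11,0]'>/dev/null
python3 -m jog '[0,0,0,-0.11,0, 0,0,0,-0.11,0, 0,0,0,-0.11,0, 0,0,0,-0.11,0, 0,0,0,-0.11,0, 0,0,0,-0.01,0, 0,0,0,0,0, 0,0,0,0,0]'>/dev/null
python3 st.py;  python3 - <<'E'
from h import *
save("wrist","w16.png",s=1.5)
w=[.4875,.0119]; go(*w,.09,1.613)
E
```

```text
tilt [-0.0133 -0.0014] q [ 0.009  0.307  1.929 -0.002  0.919 -0.029] p [0.4868 0.0156 0.0918] yaw 1.610 f [-0.4  1.1 -4.1] op 0.0219 t 36.83
tool dx,dy,dz cm: -0.37 0.04 0.20 turn -0.003 (translate before turning) t=36.9 z now 0.0920
  if turned first: -0.37 0.04 force [ 0.  -0.8 -4.5] op 0.0218 ee [0.4869 0.0156 0.092 ] yaw 1.610
```

View pics/w16.png

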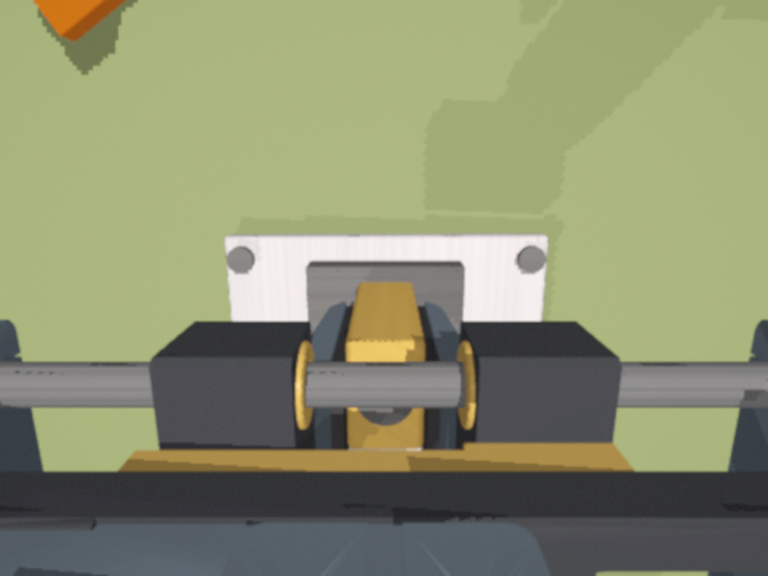

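```bash

python3 -m jog '[-0.4,0.04,1,-0.003,0, 0,0,2,0,0, 0,0,1.6,0,0, 0,0,0,0,0, 0,0,0,0,0]'>/dev/null;python3 st.py; python3 -m jog '[0,0,0.2,0,0, 0,0,0,0,0]'>/dev/null;python3 st.py
```

```text
tilt [-0.0147 -0.0015] q [ 1.000e-03  3.680e-01  1.984e+00 -2.000e-03  8.050e-01 -4.100e-02] p [0.4864 0.0113 0.0455] yaw 1.614 f [ 0.5 -0.8 -4. ] op 0.0215 t 37.30
tilt [-0.0104 -0.0015] q [ 1.000e-03  3.690e-01  1.984e+00 -2.000e-03  7.990e-01 -4.200e-02] p [0.488  0.0115 0.045 ] yaw 1.615 f [ 0. -0. -4.] op 0.0216 t 37.47
```

```bash

python3 -m jog '[0,0,0.1,0,0, 0,0,0,0,0]'>/dev/null;python3 st.py; python3 -m jog '[0,0,0.1,0,0, 0,0,0,0,0]'>/dev/null;python3 st.py
```

```text
tilt [-0.0108 -0.0014] q [ 1.000e-03  3.700e-01  1.985e+00 -2.000e-03  7.970e-01 -4.200e-02] p [0.4876 0.0116 0.044 ] yaw 1.615 f [-0.1 -0.5 -3.4] op 0.0216 t 37.63
tilt [-0.0117 -0.0014] q [ 1.000e-03  3.720e-01  1.987e+00 -2.000e-03  7.940e-01 -4.200e-02] p [0.4873 0.0115 0.0426] yaw 1.615 f [-0.6 -0.5 -4.9] op 0.0218 t 37.80
```

```bash

python3 -m jog '[0,0,0.1,0,0, 0,0,0,0,0]'>/dev/null;python3 st.py
```

```text
tilt [-0.0114 -0.0014] q [ 1.000e-03  3.730e-01  1.988e+00 -2.000e-03  7.930e-01 -4.200e-02] p [0.4874 0.0116 0.042 ] yaw 1.615 f [-1.   0.   0.7] op 0.0215 t 37.97
```

```bash

python3 -m jog '[-1,0,0,0,0, -1,0,0,0,0, -0.8,0,0,0,0, -0.8,0,0,0,0, 0,0,0,0,0]'>/dev/null;python3 st.py
python3 -m jog '[-0.8,0,0,0,0, -0.8,0,0,0,0, -0.8,0,0,0,0, -0.8,0,0,0,0, 0,0,0,0,0]'>/dev/null;python3 st.py
python3 -m jog '[-1,0,0,0,0, -1,0,0,0,0, -1,0,0,0,0, -1,0,0,0,0, -0.8,0,0,0,0, 0,0,0,0,0]'>/dev/null;python3 st.py
```

```text
tilt [-0.0107 -0.0026] q [-0.075  0.376  1.983 -0.005  0.794 -0.114] p [ 0.4894 -0.0263  0.0419] yaw 1.614 f [-0.2 -2.4  2.8] op 0.0216 t 38.38
tilt [-0.0113 -0.002 ] q [-0.138  0.381  1.974 -0.005  0.798 -0.178] p [ 0.4905 -0.0576  0.0419] yaw 1.614 f [-1.6 -0.7  4.4] op 0.0219 t 38.80
tilt [-0.0117 -0.0018] q [-0.231  0.393  1.952 -0.006  0.808 -0.27 ] p [ 0.4924 -0.1054  0.0419] yaw 1.614 f [-0.7 -0.6  5.6] op 0.0218 t 39.30
```

```bash

python3 -m jog '[-0.8,0,0,0,0, -0.8,0,0,0,0, -0.4,0,0,0,0, 0,0,0,0,0]'>/dev/null;python3 st.py
python3 -m jog '[-0.4,0,0,0,0, 0,0,0,0,0]'>/dev/null;python3 st.py
```

```text
tilt [-0.012  -0.0011] q [-0.267  0.399  1.94  -0.006  0.814 -0.307] p [ 0.4932 -0.1246  0.0419] yaw 1.614 f [-1.4  2.4  5.7] op 0.0219 t 39.63
tilt [-0.0123 -0.0006] q [-0.274  0.401  1.938 -0.005  0.815 -0.314] p [ 0.4932 -0.1281  0.0419] yaw 1.614 f [-1.8  2.5  5.6] op 0.0221 t 39.80
```

```bash

python3 -m jog '[-0.4,0,0,0,0, 0,0,0,0,0]'>/dev/null;python3 st.py
python3 -m jog '[-0.3,0,0,0,0, 0,0,0,0,0]'>/dev/null;python3 st.py
```

```text
tilt [-0.0124 -0.0004] q [-0.281  0.402  1.935 -0.005  0.816 -0.321] p [ 0.4933 -0.132   0.042 ] yaw 1.614 f [-1.6  3.3  6.5] op 0.0219 t 39.97
tilt [-0.0125  0.0016] q [-0.286  0.403  1.933 -0.003  0.818 -0.327] p [ 0.4934 -0.134   0.042 ] yaw 1.613 f [-1.8  7.2  7.4] op 0.0218 t 40.13
```

```bash

python3 -m jog '[-0.2,0,0,0,0, 0,0,0,0,0, 0.2,0,0,0,0, 0,0,0,0,5, 0,0,0,0,5, 0,0,0,0,5, 0,0,0,0,5, 0,0,0,0,5, 0,0,-3,0,5, 0,0,-4,0,5]'
python3 -m jog '[0,0,-4,0,5, 0,0,-4,0,5]'>/dev/null;python3 st.py;python3 - <<'E'
from h import *
save("wrist","w17.png",s=1)
a=3.33;v=.1*np.array([np.cos(a),np.sin(a)])
go(.58-v[0],.327-v[1],.2,a)
a=.19;v=.1*np.array([np.cos(a),np.sin(a)])
go(.58-v[0],.327-v[1],.2,a)
E
```

```text
time: 40.97
ee_pos: [0.4918, -0.1347, 0.1093]
tcp_rot: [-3.121, -0.002, 1.615]
wrist_force: [1.0, 0.4, 0.3]
opening: 0.0502
tilt [-0.013  -0.0013] q [-0.286  0.244  1.728 -0.005  1.182 -0.328] p [ 0.495  -0.1352  0.193 ] yaw 1.615 f [ 0.8 -0.4 -0.3] op 0.0500 t 41.13
tool dx,dy,dz cm: 47.40 19.94 0.15 turn -1.715 (translate before turning) t=41.2 z now 0.2015
  if turned first: -26.56 44.03 force [ 3.3 -0.7  4.6] op 0.0501 ee [ 0.4998 -0.1365  0.2015] yaw 1.615
tool dx,dy,dz cm: 44.50 0.15 0.15 turn 1.425 (translate before turning) t=41.2 z now 0.2015
  if turned first: 6.63 -44.00 force [ 3.3 -0.7  4.6] op 0.0501 ee [ 0.4998 -0.1365  0.2015] yaw 1.615
```

View pics/w17.png

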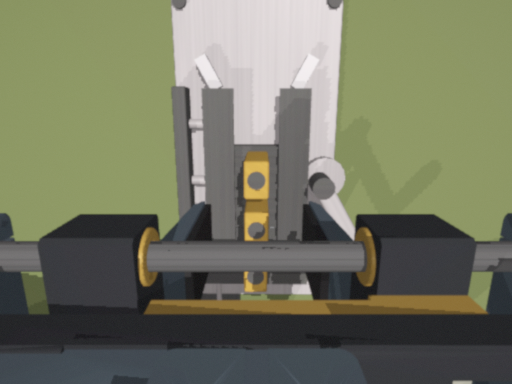

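Three are in. Now the last one, blank1.

```bash

python3 -m jog '[3.5,0,0,0,6, 4,0,0,0,6, 4,0,0,0,6, 4,0,0,0,6, 4,0,0,0,6, 4,0,0,0,6, 4,0,0,0,6, 4,0,0,0,6, 4,0,0,0,6, 4,0,0,0,6]'>/dev/null
python3 -m jog '[3.5,0,0,0,6, 1,0,0,0.1,6, 0,0,0,0.12,6, 0,0,0,0.12,6, 0,0,0,0.12,6, 0,0,0,0.12,6, 0,0,0,0.12,6, 0,0,0,0.12,6, 0,0,0,0.12,6, 0,0,0,0.12,6]'>/dev/null
python3 -m jog '[0,0,0,0.12,6, 0,0,0,0.12,6, 0,0,0,0.12,6, 0,0,0,0,6, 0,0,0,0,6]'>/dev/null
python3 st.py;python3 - <<'E'
from h import *
save("wrist","w18.png",s=1.5)
E
```

```text
tilt [-0.0123 -0.0017] q [0.545 0.325 1.616 0.005 1.211 1.917] p [0.4761 0.3043 0.1908] yaw 0.198 f [0.2 1.  1.1] op 0.0597 t 43.27
```

View pics/w18.png

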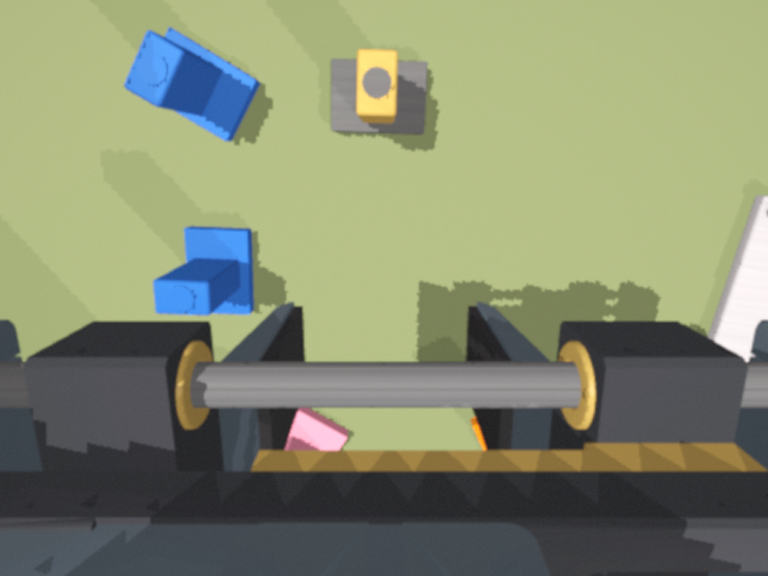

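Blank1 (brass, on a dark foot): hole (377,83), top corners (357,49), (398,50), (397,116), (356,115), foot (331,59), (427,62), (425,133), (332,130). The blue decoys at (190,80) and (215,270) are clear of it.

```bash
python3 - <<'E'
from h import *
d=cam("wrist")
p=blank(d,[(357,49),(398,50),(397,116),(356,115),(377,83),(331,59),(427,62),(425,133),(332,130)],TOP+[(0,0,.078)]+FOOT,[.58,.327,-1.38])
go(p[0],p[1],.033,p[2]+np.pi/2)
E
```

```text
blank [ 0.5794  0.3285 -1.3958] own-y dir 0.175 res 0.85
tool dx,dy,dz cm: 10.60 -0.34 15.80 turn 0.022 (translate before turning) t=43.4 z now 0.1910
  if turned first: 10.59 -0.58 force [-0.2 -1.1 -0.2] op 0.0598 ee [0.4761 0.3044 0.191 ] yaw 0.197
```

```bash

python3 -m jog '[3.5,-0.1,0,0,6, 3.5,-0.1,0,0,6, 3.5,-0.1,0,0.022,6, 0,0,3.8,0,6, 0,0,3.8,0,6, 0,0,3.8,0,6, 0,0,3.4,0,6, 0,0,1,0,6, 0,0,0,0,6, 0,0,0,0,3]'>/dev/null; python3 st.py;  python3 - <<'E'
from h import *
save("wrist","w19.png",s=1)
go(.5794,.3285,.033,.175)
E
```

```text
tilt [-0.0108 -0.0008] q [0.497 0.608 1.566 0.005 0.977 1.891] p [0.5774 0.328  0.0329] yaw 0.174 f [ 0.2 -0.5  0.8] op 0.0560 t 44.20
tool dx,dy,dz cm: 0.12 0.01 0.12 turn -0.002 (translate before turning) t=44.2 z now 0.0342
  if turned first: 0.12 0.01 force [0.1 0.8 0.4] op 0.0523 ee [0.5782 0.3284 0.0342] yaw 0.173
```

View pics/w19.png

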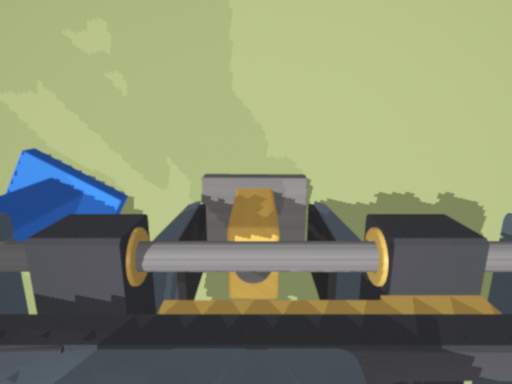

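```bash

python3 -m jog '[0,0,0.15,0,0, 0,0,0,0,0, 0,0,0,0,0, 0,0,0,0,0, 0,0,0,0,0, 0,0,0,0,0, 0,0,0,0,0, 0,0,-2.5,0,0, 0,0,-3.5,0,0, 0,0,0,0,0]'>/dev/null; python3 st.py;  python3 - <<'E'
from h import *
w=[.4875,.0129]; go(*w,.09,1.613)
E
```

```text
tilt [-0.003   0.0029] q [0.496 0.549 1.499 0.004 1.095 1.892] p [0.5805 0.329  0.0958] yaw 0.173 f [ 2.   1.2 -2.1] op 0.0218 t 45.08
tool dx,dy,dz cm: -14.61 29.53 0.58 turn -1.440 (translate before turning) t=45.1 z now 0.0958
  if turned first: -31.19 -10.63 force [ 2.   1.2 -2.1] op 0.0218 ee [0.5805 0.329  0.0958] yaw 0.173
```

```bash

python3 -m jog '[-0.8,1.6,0,0,0, -1.5,3.1,0,0,0, -1.6,3.2,0,0,0, -1.6,3.2,0,0,0, -1.6,3.2,0,0,0, -1.6,3.2,0,0,0, -1.6,3.2,0,0,0, -1.6,3.2,0,0,0, -1.6,3.2,0,0,0, -1.1,2.4,0,0,0]'>/dev/null
python3 -m jog '[0,0,0,-0.11,0, 0,0,0,-0.11,0, 0,0,0,-0.11,0, 0,0,0,-0.11,0, 0,0,0,-0.11,0, 0,0,0,-0.11,0, 0,0,0,-0.11,0, 0,0,0,-0.11,0, 0,0,0,-0.11,0, 0,0,0,-0.11,0]'>/dev/null
python3 -m jog '[0,0,0,-0.11,0, 0,0,0,-0.11,0, 0,0,0,-0.11,0, 0,0,0,-0.01,0, 0,0,0,0,0, 0,0,0,0,0]'>/dev/null
python3 st.py;  python3 - <<'E'
from h import *
save("wrist","w20.png",s=1.5)
w=[.4875,.0129]; go(*w,.09,1.613)
E
```

```text
tilt [-0.0132 -0.0016] q [ 0.002  0.303  1.936 -0.002  0.916 -0.037] p [0.4838 0.0118 0.0914] yaw 1.611 f [-0.2 -0.4 -4.3] op 0.0218 t 47.25
tool dx,dy,dz cm: 0.09 0.36 0.15 turn -0.002 (translate before turning) t=47.3 z now 0.0915
  if turned first: 0.09 0.36 force [ 0.6 -0.  -3.6] op 0.0217 ee [0.4839 0.0118 0.0915] yaw 1.611
```

View pics/w20.png

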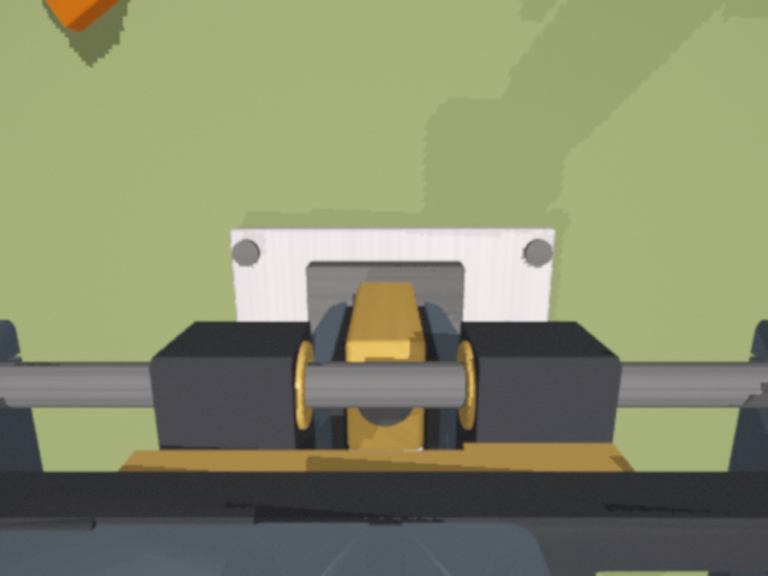

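```bash

python3 -m jog '[0,0.33,1,0,0, 0,0,2,0,0, 0,0,1.5,0,0, 0,0,0.2,0,0, 0,0,0,0,0]'>/dev/null;python3 st.py; python3 -m jog '[0,0,0.1,0,0, 0,0,0,0,0]'>/dev/null;python3 st.py; python3 -m jog '[0,0,0.1,0,0, 0,0,0,0,0]'>/dev/null;python3 st.py
```

```text
tilt [-0.015  -0.0014] q [ 0.002  0.37   1.986 -0.002  0.8   -0.038] p [0.4862 0.012  0.0437] yaw 1.612 f [ 1.1  0.1 -3.6] op 0.0218 t 47.72
tilt [-0.0104 -0.0014] q [ 0.002  0.369  1.985 -0.002  0.798 -0.039] p [0.4878 0.0119 0.0445] yaw 1.613 f [-0.3 -0.2 -4.5] op 0.0221 t 47.88
tilt [-0.0108 -0.0014] q [ 0.002  0.37   1.987 -0.002  0.796 -0.039] p [0.4874 0.0119 0.0435] yaw 1.613 f [ 0.3 -0.1 -3.6] op 0.0220 t 48.05
```

```bash

python3 -m jog '[0,0,0.1,0,0, 0,0,0,0,0]'>/dev/null;python3 st.py; python3 -m jog '[0,0,0.05,0,0, 0,0,0,0,0]'>/dev/null;python3 st.py
```

```text
tilt [-0.0116 -0.0014] q [ 0.002  0.372  1.988 -0.002  0.793 -0.039] p [0.487  0.012  0.0421] yaw 1.613 f [-0.6 -0.5 -3.8] op 0.0219 t 48.22
tilt [-0.0117 -0.0014] q [ 0.002  0.373  1.988 -0.002  0.792 -0.039] p [0.487  0.012  0.0418] yaw 1.613 f [-0.8 -0.7 -1.1] op 0.0220 t 48.38
```

```bash

python3 -m jog '[-1,0,0,0,0, -1,0,0,0,0, -0.8,0,0,0,0, -0.8,0,0,0,0, 0,0,0,0,0]'>/dev/null;python3 st.py
python3 -m jog '[-0.8,0,0,0,0, -0.8,0,0,0,0, -0.8,0,0,0,0, -0.8,0,0,0,0, 0,0,0,0,0]'>/dev/null;python3 st.py
python3 -m jog '[-0.8,0,0,0,0, -0.7,0,0,0,0, -0.6,0,0,0,0, 0,0,0,0,0]'>/dev/null;python3 st.py
```

```text
tilt [-0.0109 -0.0027] q [-0.074  0.375  1.984 -0.005  0.793 -0.112] p [ 0.489  -0.026   0.0418] yaw 1.612 f [-0.3 -1.9  1.2] op 0.0221 t 48.80
tilt [-0.0115 -0.0026] q [-0.138  0.38   1.975 -0.006  0.798 -0.175] p [ 0.49   -0.0577  0.0418] yaw 1.612 f [-1.2 -1.   5.1] op 0.0218 t 49.22
tilt [-0.0118 -0.0018] q [-0.178  0.385  1.967 -0.005  0.801 -0.216] p [ 0.4908 -0.0779  0.0418] yaw 1.612 f [-1.7  1.   4.2] op 0.0218 t 49.55
```

```bash

python3 -m jog '[-0.4,0,0,0,0, -0.3,0,0,0,0, 0,0,0,0,0]'>/dev/null;python3 st.py
python3 -m jog '[-0.3,0,0,0,0, 0,0,0,0,0]'>/dev/null;python3 st.py
```

```text
tilt [-0.012  -0.0011] q [-0.191  0.386  1.964 -0.005  0.803 -0.229] p [ 0.491  -0.0842  0.0418] yaw 1.612 f [-1.2  3.3  6.9] op 0.0221 t 49.80
tilt [-0.012  -0.0009] q [-0.196  0.387  1.962 -0.005  0.804 -0.235] p [ 0.4911 -0.087   0.0419] yaw 1.613 f [-1.6  3.5  6.4] op 0.0223 t 49.97
```

```bash

python3 -m jog '[-0.2,0,0,0,0, 0,0,0,0,0]'>/dev/null;python3 st.py
python3 -m jog '[-0.2,0,0,0,0, 0,0,0,0,0]'>/dev/null;python3 st.py
```

```text
tilt [-0.0121  0.0012] q [-0.199  0.387  1.962 -0.002  0.805 -0.239] p [ 0.4911 -0.0878  0.0419] yaw 1.611 f [-0.6  9.   6.2] op 0.0222 t 50.13
tilt [-0.0124  0.004 ] q [-0.202  0.388  1.961  0.002  0.806 -0.243] p [ 0.4911 -0.0883  0.042 ] yaw 1.610 f [-0.1 13.4  7.5] op 0.0218 t 50.30
```

All four are seated (13.4 N on the last). I release, rise and check before going to the lever.

```bash

python3 -m jog '[0.3,0,0,0,0, 0,0,0,0,5, 0,0,0,0,5, 0,0,0,0,5, 0,0,0,0,5, 0,0,0,0,5, 0,0,-3,0,5, 0,0,-4,0,5, 0,0,-4,0,5, 0,0,-4,0,5]'>/dev/null
python3 -m jog '[-3,0,0,0,5, -3,0,0,0,5, -3,0,0,0,5, -3,0,0,0,5, 0,0,0,0,5, 0,0,0,0,5]'>/dev/null
python3 st.py;python3 - <<'E'
from h import *
save("wrist","w21.png",s=1.5)
save("top","t21.png",(235,160,385,260),5.3)
go(.611,-.228,.2,2.14)
E
```

```text
tilt [-0.0126 -0.001 ] q [-0.415  0.286  1.673 -0.006  1.194 -0.452] p [ 0.4977 -0.2089  0.1913] yaw 1.610 f [-0.2  0.1  0.2] op 0.0502 t 51.63
tool dx,dy,dz cm: -2.56 11.24 -0.87 turn -0.527 (translate before turning) t=51.7 z now 0.1913
  if turned first: -7.86 8.42 force [ 0.1 -0.2  0.2] op 0.0504 ee [ 0.4976 -0.2072  0.1913] yaw 1.613
```

View pics/w21.png

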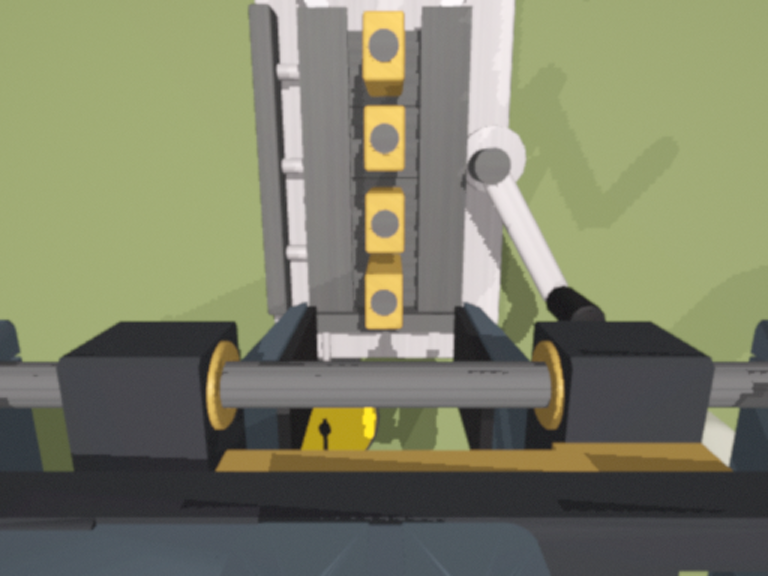

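View pics/t21.png

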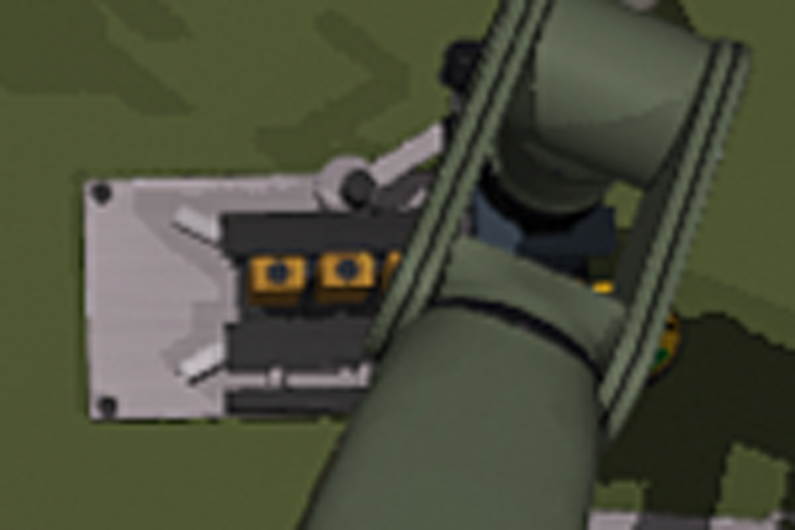

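All four blanks stand in line under the lips (holes at x≈384, rows 45/138/223/302). I move over the knob.

```bash

python3 -m jog '[-0.6,3.5,0,0,7, -0.6,3.5,0,0,7, -0.6,3,0,0,7, -0.3,1.3,0,-0.1,7, 0,0,0,-0.11,7, 0,0,0,-0.11,7, 0,0,0,-0.11,7, 0,0,0,-0.1,7, 0,0,0,0,7, 0,0,0,0,7]'>/dev/null
python3 st.py;python3 - <<'E'
from h import *
save("wrist","w22.png",s=1)
go(.612,-.226,.062,2.14)
E
```

```text
tilt [-0.0123 -0.0011] q [-0.364  0.46   1.404 -0.006  1.289 -0.933] p [ 0.6118 -0.2226  0.1903] yaw 2.142 f [-0.6  0.2 -0.8] op 0.0699 t 52.57
tool dx,dy,dz cm: -0.27 -0.15 12.83 turn 0.002 (translate before turning) t=52.6 z now 0.1903
  if turned first: -0.27 -0.15 force [-0.7  0.5 -0.4] op 0.0701 ee [ 0.6118 -0.2229  0.1903] yaw 2.142
```

View pics/w22.png

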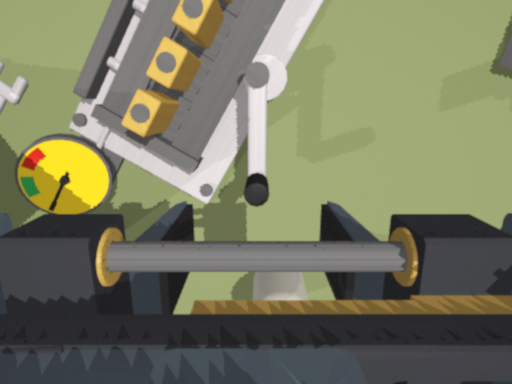

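```bash
python3 - <<'E'
from h import *
d=cam("wrist")
k=ray(d,256,188,.098);print(k, ray(d,258,72,.08)); go(k[0],k[1],.062,2.14)
E
```

```text
[ 0.60889353 -0.22293871  0.098     ] [ 0.559485   -0.14325608  0.08      ]
tool dx,dy,dz cm: 0.17 -0.23 12.84 turn 0.002 (translate before turning) t=52.7 z now 0.1904
  if turned first: 0.17 -0.23 force [-0.3 -0.4  0.4] op 0.0700 ee [ 0.6118 -0.2231  0.1904] yaw 2.142
```

Consistent with where I left it. I descend and close on the knob.

```bash

python3 -m jog '[0,-0.2,3,0,7, 0,0,3.4,0,7, 0,0,3.4,0,7, 0,0,3,0,7, 0,0,0,0,7, 0,0,0,0,0, 0,0,0,0,0, 0,0,0,0,0, 0,0,0,0,0, 0,0,0,0,0]'>/dev/null
python3 -m jog '[0,0,0,0,0, 0,0,0,0,0, 0,0,0,0,0, 0,0,0,0,0]'>/dev/null
python3 st.py;python3 - <<'E'
from h import *
save("wrist","w23.png",s=1)
E
```

```text
tilt [-0.0071  0.0002] q [-0.368  0.558  1.575 -0.003  1.015 -0.938] p [ 0.6107 -0.224   0.063 ] yaw 2.142 f [ 3.5  3.1 -0.6] op 0.0212 t 53.83
```

View pics/w23.png

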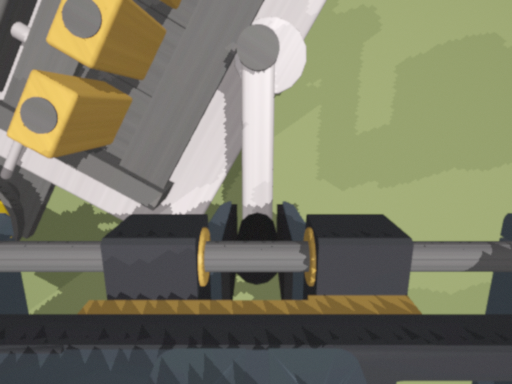

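```bash

cat > lev.py <<'E'
from h import *
s=bot.read_state();p=s["ee_pos"];v=p[:2]-np.array([.559,-.1435]);print("r %.4f lever %.3f"%(np.linalg.norm(v),np.arctan2(v[1],v[0])-.0426+np.pi/3),"yaw-lever %.3f"%(s["tcp_rot"][2]-np.pi-.0426+np.pi/3),s["wrist_force"].round(1),"op %.4f"%s["opening"])
E
python3 lev.py
python3 -m jog '[0.05,1,0,-0.1,0, 0.05,1,0,-0.1,0, 0.05,1,0,-0.1,0, 0.05,1,0,-0.1,0, 0.05,1,0,-0.1,0, 0.05,1,0,-0.1,0, 0,0,0,0,0, 0,0,0,0,0]'>/dev/null; python3 lev.py
python3 - <<'E'
from h import *
save("top","t24.png",(300,190,380,250),8)
save("wrist","w24.png",s=1)
save("scene","s24.png",(200,110,300,185),8)
E
```

```text
r 0.0957 lever 0.005 yaw-lever 0.005 [ 4.8  3.5 -0.3] op 0.0214
r 0.0962 lever 0.620 yaw-lever 0.604 [1.9 0.7 4.2] op 0.0216
```

View pics/t24.png

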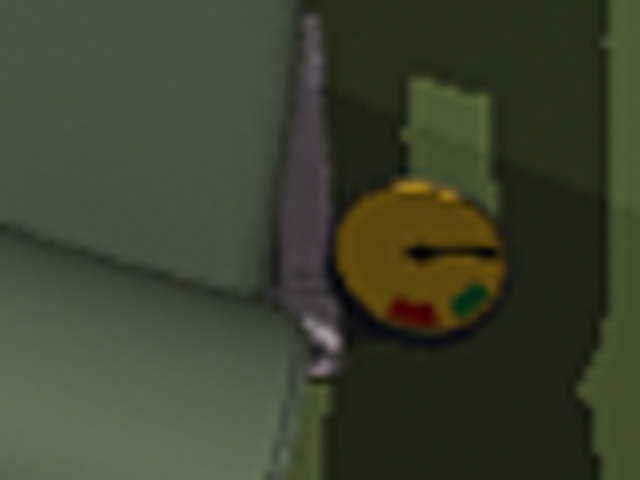

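View pics/w24.png

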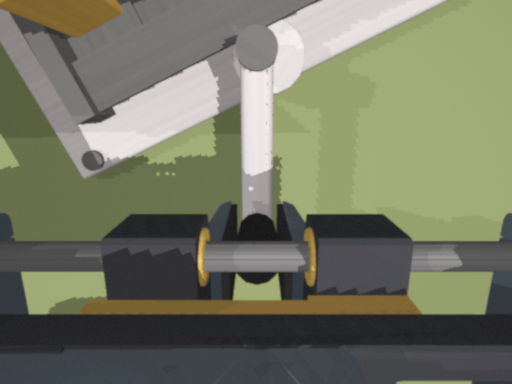

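View pics/s24.png

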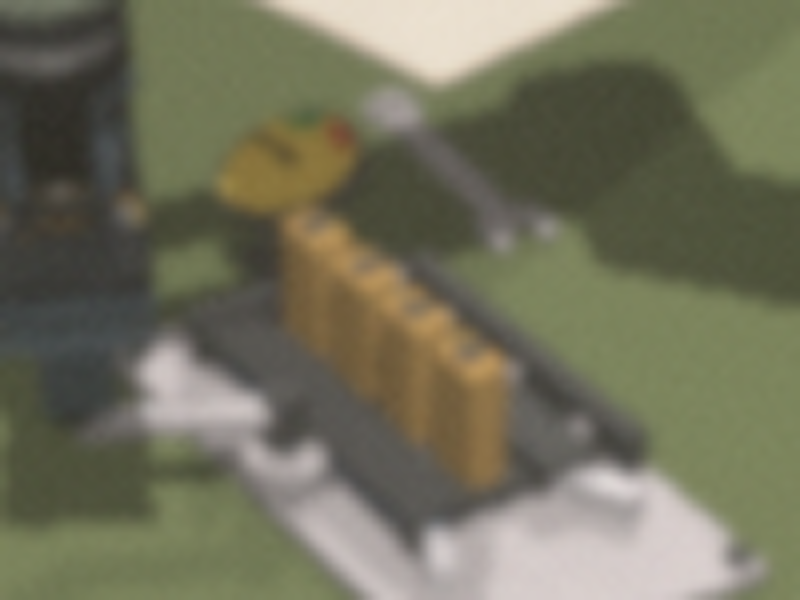

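The top view shows the needle still at zero (hub (420,253), tip (495,252)), the green band at (470,300) and the red at (413,313). I close on in small steps.

```bash

python3 -m jog '[0.03,0.7,0,-0.07,0, 0.03,0.7,0,-0.07,0, 0.03,0.7,0,-0.07,0, 0,0,0,0,0, 0,0,0,0,0]'>/dev/null; python3 lev.py
python3 - <<'E'
from h import *
save("top","t25.png",(330,205,370,240),10)
E
```

```text
r 0.0965 lever 0.830 yaw-lever 0.814 [2.6 1.6 6. ] op 0.0215
```

View pics/t25.png

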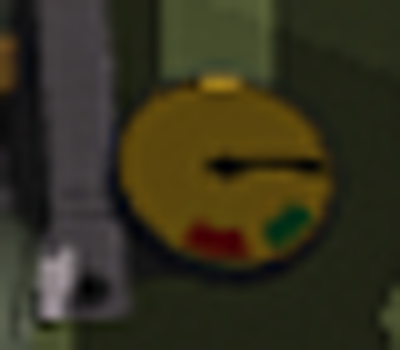

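```bash

python3 -m jog '[0.03,0.7,0,-0.07,0, 0.03,0.7,0,-0.07,0, 0,0,0,0,0, 0,0,0,0,0]'>/dev/null; python3 lev.py
python3 - <<'E'
from h import *
save("top","t26.png",(330,205,370,240),10)
E
```

```text
r 0.0966 lever 0.974 yaw-lever 0.954 [2.2 0.4 5.6] op 0.0212
```

View pics/t26.png

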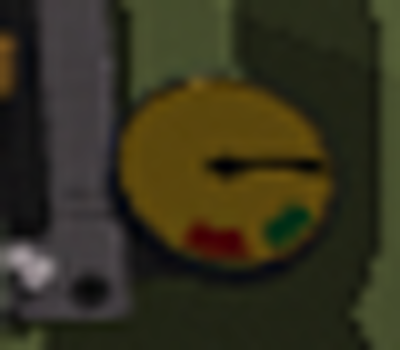

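```bash

python3 -m jog '[0.03,0.7,0,-0.07,0, 0.03,0.7,0,-0.07,0, 0,0,0,0,0, 0,0,0,0,0]'>/dev/null; python3 lev.py
python3 - <<'E'
from h import *
save("top","t27.png",(330,205,370,240),10)
E
```

```text
r 0.0968 lever 1.117 yaw-lever -5.189 [2.4 1.6 5.5] op 0.0212
```

View pics/t27.png

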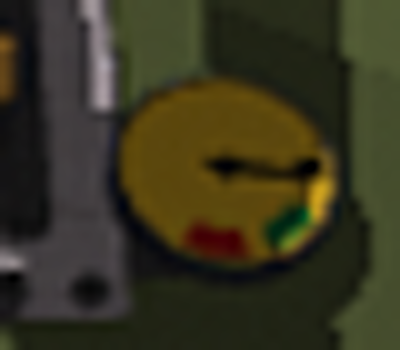

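The needle has started to move. I continue.

```bash

python3 -m jog '[0.03,0.7,0,-0.07,0, 0.03,0.7,0,-0.07,0, 0.03,0.6,0,-0.06,0, 0,0,0,0,0, 0,0,0,0,0]'>/dev/null; python3 lev.py; python3 st.py
python3 - <<'E'
from h import *
save("top","t28.png",(330,205,370,240),10)
E
```

```text
r 0.0971 lever 1.320 yaw-lever -4.989 [ 3.9 -2.4  6.2] op 0.0213
tilt [-0.0075 -0.0033] q [-0.187  0.573  1.547 -0.005  1.029 -2.045] p [ 0.6513 -0.1134  0.063 ] yaw -2.852 f [ 3.9 -2.4  6.2] op 0.0213 t 56.35
```

View pics/t28.png

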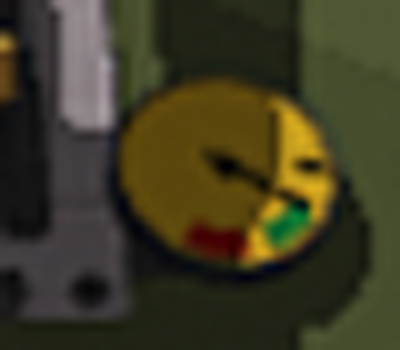

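The needle now points to (303,205), just at the start of the green. About 0.18 rad more of lever brings it to mid-band.

```bash

python3 -m jog '[0.03,0.6,0,-0.06,0, 0.03,0.6,0,-0.06,0, 0.03,0.5,0,-0.05,0, 0,0,0,0,0, 0,0,0,0,0, 0,0,0,0,0]'>/dev/null; python3 lev.py; python3 st.py
python3 - <<'E'
from h import *
save("top","t29.png",(330,205,370,240),10)
E
```

```text
r 0.0974 lever 1.492 yaw-lever -4.819 [ 4.6 -2.   4.4] op 0.0210
tilt [-0.0069 -0.0034] q [-0.166  0.56   1.571 -0.005  1.017 -2.193] p [ 0.645  -0.0979  0.063 ] yaw -2.682 f [ 4.6 -2.   4.4] op 0.0210 t 56.90
```

View pics/t29.png

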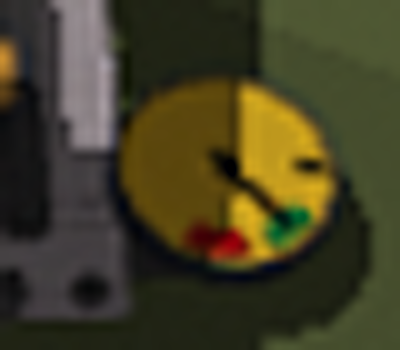

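The needle tip at (288,220) is in the middle of the green. I release, rise and re-check.

```bash

python3 -m jog '[0,0,0,0,3, 0,0,0,0,5, 0,0,0,0,5, 0,0,0,0,6, 0,0,0,0,6, 0,0,-2,0,6, 0,0,-4,0,6, 0,0,-4,0,6, 0,0,-4,0,6, 0,0,0,0,6]'>/dev/null
python3 -m jog '[-3,0,0,0,6, -4,0,0,0,6, -3,0,0,0,6, 0,0,0,0,6, 0,0,0,0,6]'>/dev/null; python3 st.py
python3 - <<'E'
from h import *
save("top","t30.png",(235,160,385,260),5.3)
save("top","t31.png",(330,205,370,240),10)
save("scene","s30.png",(190,110,310,200),6)
save("wrist","w30.png",s=1)
E
```

```text
tilt [-0.0148 -0.0013] q [-0.084  0.6    1.139 -0.003  1.418 -2.117] p [ 0.7345 -0.0509  0.1986] yaw -2.679 f [-1.  -0.3  0.4] op 0.0603 t 58.20
```

View pics/t30.png

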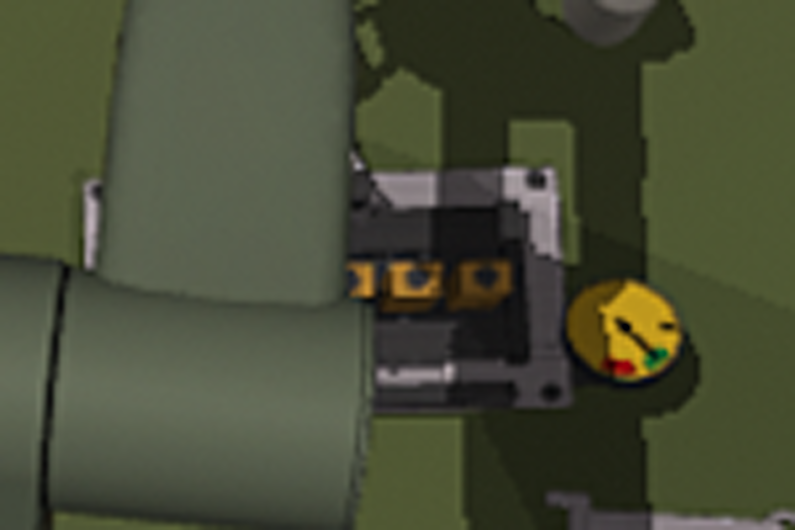

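View pics/t31.png

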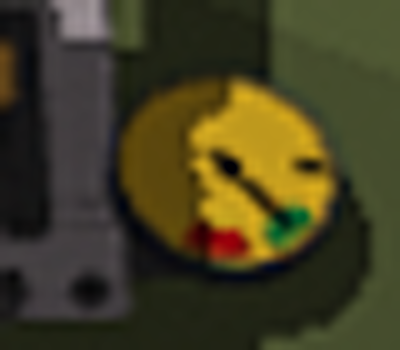

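View pics/s30.png

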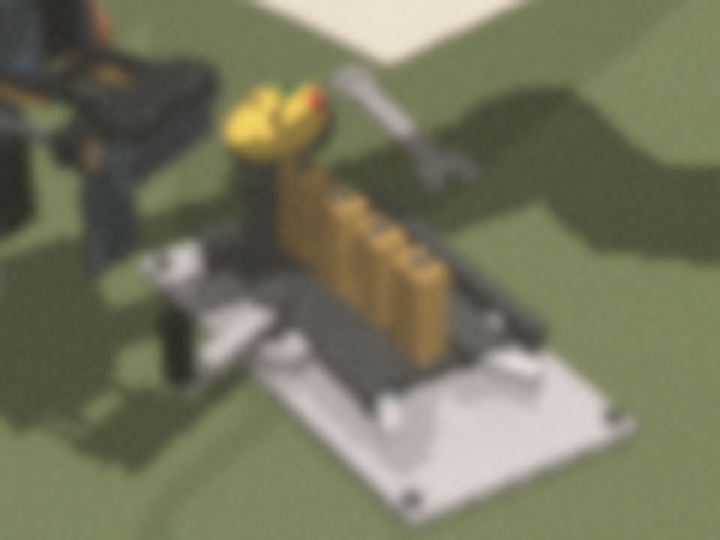

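View pics/w30.png

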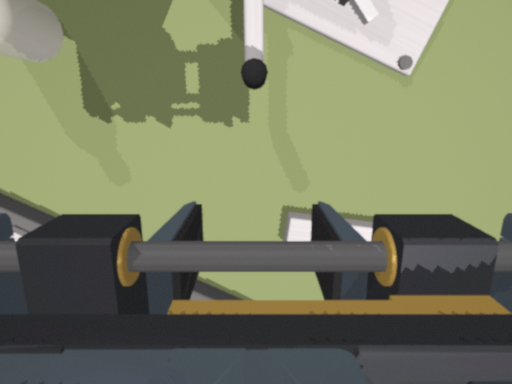

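```bash
python3 -c "
from plant import bot
print(bot.job_done())"
```

```text
the job is handed in; nothing more can be done
None
```

I opened the cam lever against its stop and slid all four brass-topped blanks into the slot. I then closed the lever to about 1.5 rad by my measurement, let go, backed away and handed the job in at about 58 s.

**Last checks:**
- **Needle:** the tip stood in the middle of the green band and stayed there after release. It never came near the red.
- **Blanks:** all four stood upright and in line under the lips. The wrist view before clamping showed all four; afterwards the scene view showed four and the top view three, because the arm hid the rest. I did not measure their final offset across the slot; the geometry puts it at about −4 to −7 mm, inside the −12 to +10 mm limits.
- **Bystanders:** the spanner and oil bottle looked unmoved where they were in view. I never went near them or the parallel, but I did not measure any of the three at the end.

**What went wrong or disagreed:**
- After the lever was opened, joint 6 ran into its range limit and tilted the tool by about 0.07 rad. I worked that down to about 0.012 rad before the first grasp, and every later grasp and fit went well.
- The top and wrist cameras differed by about 2 mm on the fixture's centre line. I used the wrist value, and all four blanks slid in with low side force.

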